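# Hang the fragile arched wafers from the tub over the cooling rail

## Task

Open the lid of the clear tub right up, take out every arched wafer and hang each one astride the wooden bar of the rail, with a leg on either side; once all hang there, shut the lid fully. Handle the wafers gently, for they crack if the grip on them exceeds about 12 N, and leave the steel cup and the white pinch bowl standing where they are.

Things in the scene. Friction and masses are not known exactly. Their poses are not given: they have to be found in the camera images.
- wafer1: One of up to four alike golden-brown, rigid arched wafers (35 g): upside-down U, 60 mm long, 60 high, 50 wide over the flat upright legs, 5 thick, 40 clear between legs. Origin: midway between the feet, at their underside; the underside of the crown is 55 mm above it. x along the ridge, y across the legs, z up. Flat outer leg faces: y = +-25, z = 0 to 35 mm. None when absent.
- wafer2: Another arched wafer, alike in every way to wafer1 (same size, origin and axes). None when absent.
- wafer3: Another arched wafer, alike in every way to wafer1 (same size, origin and axes). None when absent.
- wafer4: Another arched wafer, alike in every way to wafer1 (same size, origin and axes). None when absent.
- tub: Clear plastic storage tub, fixed, 190 mm (its x) by 225 mm (its y) by 75 mm high, walls and floor 5 mm, origin at the centre of its underside. The wafers stand inside on the floor in up to four places, two by two, ridges roughly along the tub's x, some 45 mm apart across the legs and 30 mm from the side walls.
- lid (a joint): The tub's clear lid (190 x 225 x 6 mm), hinged along the tub's far (+x) upper edge: 0 = shut, grows as it opens upward and away from the robot, stop at 1.9 rad. A stiff hinge (about 0.2 N m) keeps it at whatever angle it is left. It may start a little ajar.
- lid_hinge (a point): Middle of the lid's hinge line, at the tub's far upper edge, 75 mm above the shelf. Its axes turn with the lid; with the lid shut they match the tub's, and the hinge line is its y.
- lid_handle (a point): Grip point of the white knob on the lid: centre of its round head (28 mm across, 16 mm tall, on a thin neck). It lies 35 mm off the lid's upper face; 160 mm from the hinge line towards the lid's free edge and 41 mm above it (lid frame). The free edge is 30 mm beyond. Pinched along the hinge direction, the knob can turn between the fingers.
- rail_mid (a point): Middle of the axis of the wooden bar of the cooling rail: round bar 16 mm across, 135 mm above the shelf, along this frame's y, with 310 mm clear between the two posts (posts 24 mm square, tops at 147 mm). x is across the bar, z up. The rail stands loose on two cross feet (110 mm long), 1.5 kg, and may get shifted.
- steel_cup: Bystander, not to be shifted: stainless steel cup, 80 mm across and 85 high. Origin at the centre of its underside.
- pinch_bowl: Bystander, not to be shifted: white ceramic pinch bowl, 70 mm across and 32 high. Origin at the centre of its underside.

How it is judged:
By the outcome, as a careful person would: the job done as asked, in the order asked, and still so for the second after the job is handed in, with the robot touching nothing.
Of wafer1, wafer2, wafer3, wafer4 only 2 to 4 are there at a start; the rules pass over those that are not, and their reading is None.
At some moment in a run one of rail may be knocked a few centimetres aside while the robot is not near it.
It also fails if it takes over 210 s, if anything falls off the work surface, if the arm or the gripper's body presses on something with over 40 N, if the wrist force passes 120 N, or if a joint passes its speed limit or range.

## Robot

A 6-joint arm with a two-finger parallel gripper is mounted at the origin on the work surface. World frame = base frame: x ahead of the robot, y to its left, z up, the work surface at z = 0. Lengths are in m, angles in rad, forces in N, time in s.
With the tool pointing down it reaches from about 0.35 to 0.975 m from the base axis. Payload 7.1 kg.
Tool frame: the origin (TCP) lies on the mounting face of the last link; the fingertips stand 182 mm ahead of it and the grasp point (between the pads) lies 163 mm ahead of it; z points along the fingers, y is the line along which they close (so a half turn about z gives the same grasp; the last joint's range is limited). The gripper opens to 88 mm and grips with 3 to 60 N. Pads are 20 mm wide; open, the fingers measure 115 mm over their backs; the gripper's body (75 mm by 178 mm) begins 61 mm behind the grasp point.
Start: joints at [1.136, 0.423, 1.63, -0, 1.089, -0.019], TCP at [0.252, 0.572, 0.405] pointing down, gripper open.
Joint ranges: [-3, 3], [-0.9, 2.11], [0.09, 2.58], [-1.31, 4.45], [0.11, 2.69], [-2.54, 2.54]. Speed limits (rad/s): [2.39, 2.39, 3.01, 3.14, 3.14, 3.14].

## Interface

Orientations are given as a unit quaternion [x, y, z, w].
In Python, from rig import bot gives the robot as it stands.
- The arm moves only by the tool send_rows, never from a script. Its argument "deltas" is a list of rows, each a list of 3 entries, a list of its own where there are three numbers: the turn, a rotation vector about the tool's x, y, z in degrees, then the shift along the tool's x, y, z in mm, then the closure, from 0 (fully open) to 1 (shut). In form: [[[ax, ay, az], [tx, ty, tz], fingers], ...]. A call has 1 to 5 rows; each row shifts and turns the commanded pose from where the row before left it, along the tool's axes as they then stand; what a row does not reach is not made up. A row lasts 1/10 s, in which the tool goes at most 50 mm and 8.59 degrees, less where a joint would pass 70% of its speed; a pose out of reach is approached as far as the arm can. A call with a gripper value outside its range is refused whole. The fingers move at their own pace and stop on an object; "force" is the grip in N (left out, the last holds). Time passes only in rows, so rows that do not move let the fingers close. It gives the time, the measured TCP pose, the force, the opening and the grip force at its end, in the units of the state.
- bot.get_obs(): the state, without advancing time (a new reading comes with each control period).
- bot.grab_frame(name): name is "scene" or "top"; returns the picture (400x640x3 uint8, red, green, blue); there is no depth.
- bot.get_calibration(name): a dict with "K" (3x3 intrinsics, pixels), "R" (3x3) and "t" (3): a world point X has camera coordinates R X + t. Camera axes: x right, y down, z forward; pixel columns grow to the right and rows downward; lengths in m; the calibration is good to about 2 mm. A picture is of the moment at which its call begins. get_calibration takes no time and is no camera call.
- bot.sign_off(): hands the job in; it is judged then, once.
The state is a dict: "time": time; "q": joint angles; "qvel": joint speeds; "tau": joint torques, N m; "position": TCP position; "orientation": TCP orientation; "contact_force": force on the tool from outside, world axes, zero at the start; "ft_torque": the same for the moment, N m; "gripper_width": opening from 0.0 (shut) to 1.0 (fully open); "grip_force": force on a finger pad.
Only numpy, scipy, OpenCV 4.12 (cv2) and the standard library are available. Lean on these libraries where they do the work, as an engineer would, in place of code of your own. Each camera call takes 0.05 s, during which the arm holds its last target. There are 200 camera calls.

## Working session

There is one attempt and no reset: what is moved stays moved. The work goes in short steps, Python scripts to look and compute and a tool call to move; the robot and the scene stay as the last step left them, time stands still between calls to the robot, and variables do not carry over. Pictures are saved under pics/ and viewed, at most 14 in all, crops included, and the job is handed in when it is done.

Besides the shell and the picture viewer there is one more tool, called after "Emit:" by a JSON object that holds its "fn" and its "kwargs", one argument or row to a line. send_rows: Moves the arm, as the interface text tells. Its arguments: {"type":"object","properties":{"deltas":{"type":"array","items":{"type":"array"}},"force":{"type":"number"}},"required":["deltas"]}

```bash
mkdir -p pics; ls
python3 - <<'E'
from rig import bot
import cv2
o=bot.get_obs();print(o)
for n in("scene","top"):
    cv2.imwrite(f"pics/{n}0.png",bot.grab_frame(n)[:,:,::-1]);print(bot.get_calibration(n))
E
```

```text
pics
{'time': 0.0, 'q': array([ 1.13599916e+00,  4.23838358e-01,  1.63065318e+00,  1.05537307e-05,
        1.08861509e+00, -1.90139440e-02]), 'qvel': array([ 0.00029658, -0.0027933 , -0.0004739 , -0.00033165,  0.00029508,
       -0.00066012]), 'tau': array([ 9.89808577e-04, -5.44620109e+01, -2.73664999e+01,  6.43955567e-02,
        2.27625424e-02, -1.48705712e-04]), 'position': array([0.25231275, 0.57151593, 0.40391751]), 'orientation': array([ 2.06399706e-01,  9.78467469e-01, -7.36532808e-04, -1.74848206e-04]), 'contact_force': array([0.42375954, 0.20908972, 0.62221336]), 'ft_torque': array([ 0.02487693,  0.02684678, -0.02463474]), 'grip_force': 0.0, 'gripper_width': 0.9990892357627539}
{'K': array([[404.63326562,   0.        , 317.00601321],
       [  0.        , 404.63326562, 201.32536775],
       [  0.        ,   0.        ,   1.        ]]), 'R': array([[-0.73753028,  0.67512363,  0.01603652],
       [ 0.55244647,  0.61683043, -0.56064527],
       [-0.38839668, -0.40463354, -0.82790079]]), 't': array([ 0.37155775, -0.263068  ,  1.06643776])}
{'K': array([[514.86528986,   0.        , 320.98659294],
       [  0.        , 514.86528986, 209.69266517],
       [  0.        ,   0.        ,   1.        ]]), 'R': array([[-0.0086374 , -0.99940163, -0.03349283],
       [-0.99434891,  0.01212821, -0.1054664 ],
       [ 0.1058095 ,  0.03239261, -0.99385868]]), 't': array([0.06030102, 0.56939899, 0.99086649])}
```

View pics/scene0.png

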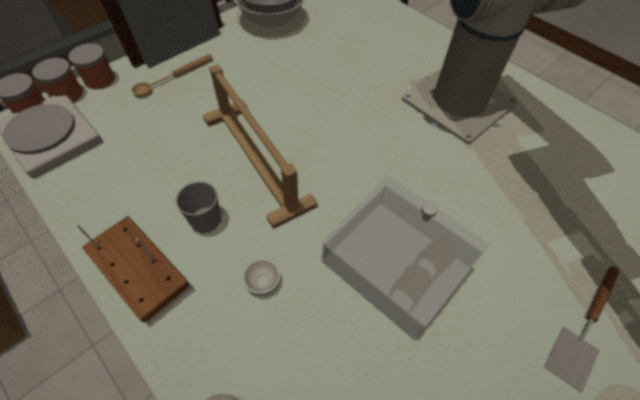

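View pics/top0.png

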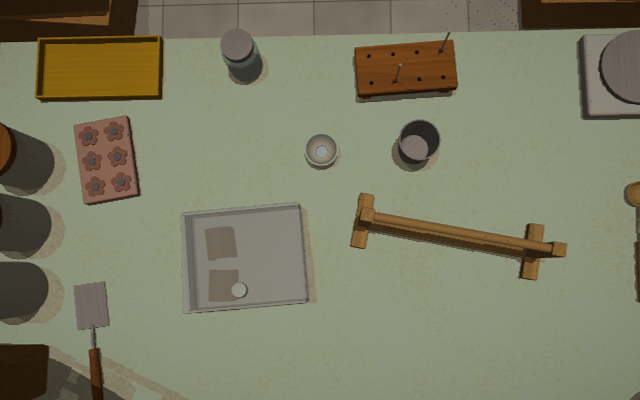

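The top view shows the tub at (183–307, 205–312) with two wafers in its left column, the knob at (239,290) and the bar from (368,215) to (558,250). In the scene view the knob is at (429,211). Next I'll zoom in on the tub in both views.

```bash
cat > h.py <<'E'
import numpy as np,cv2
from rig import bot
from scipy.spatial.transform import Rotation as Ro
C={n:bot.get_calibration(n) for n in("scene","top")}
def proj(n,X):
    c=C[n];p=c["K"]@(c["R"]@np.asarray(X,float)+c["t"]);return p[:2]/p[2]
def ray(n,uv):
    c=C[n];d=c["R"].T@np.linalg.inv(c["K"])@np.array([*uv,1.]);return -c["R"].T@c["t"],d/np.linalg.norm(d)
def plane(n,uv,z):
    o,d=ray(n,uv);return o+d*(z-o[2])/d[2]
def tri(s,t):
    o1,d1=ray("scene",s);o2,d2=ray("top",t)
    a=np.linalg.lstsq(np.c_[d1,-d2],o2-o1,rcond=None)[0];p,q=o1+a[0]*d1,o2+a[1]*d2
    return (p+q)/2,np.linalg.norm(p-q)*1000
def grab(n,f=None):
    im=bot.grab_frame(n)[:,:,::-1].copy()
    if f: cv2.imwrite(f"pics/{f}.png",im)
    return im
def crop(im,x,y,w,h,k,f): cv2.imwrite(f"pics/{f}.png",cv2.resize(im[y:y+h,x:x+w],None,fx=k,fy=k,interpolation=cv2.INTER_CUBIC))
E
python3 - <<'E'
from h import *
s=cv2.imread("pics/scene0.png");t=cv2.imread("pics/top0.png")
a=cv2.resize(s[170:340,315:495],None,fx=3,fy=3,interpolation=cv2.INTER_CUBIC)
crop(s,315,170,180,170,4.2/1.25,"c1") if 0 else None
b=cv2.resize(t[195:320,170:315],None,fx=3,fy=3,interpolation=cv2.INTER_CUBIC)
cv2.imwrite("pics/c1.png",cv2.convertScaleAbs(cv2.resize(s[170:340,315:495],None,fx=3.4,fy=3.4,interpolation=cv2.INTER_CUBIC),alpha=1.4))
cv2.imwrite("pics/c2.png",cv2.convertScaleAbs(cv2.resize(t[195:320,170:320],None,fx=4.5,fy=4.5,interpolation=cv2.INTER_CUBIC),alpha=1.4))
print("knob",tri((429,209),(239,289)))
for e in((368,215),(558,249)): print("rail end top",plane("top",e,.147))
for n,tp,sc in(("cup",(419,138),None),("bowl",(321,151),None)): print(n,plane("top",tp,.085 if n=="cup" else .032))
print("postops",tri((216,70),(559,250)),tri((290,170),(367,215)))
E
```

```text
knob (array([0.4201698 , 0.19648231, 0.13695967]), np.float64(0.18349485513917094))
rail end top [ 0.54730944 -0.0317005   0.147     ]
rail end top [ 0.48478584 -0.356206    0.147     ]
cup [ 0.69864944 -0.13445093  0.085     ]
bowl [0.68839007 0.05328832 0.032     ]
postops (array([ 0.4834792 , -0.36238464,  0.13651169]), np.float64(0.46139682606699306)) (array([ 0.54764905, -0.03003966,  0.14089972]), np.float64(0.733593582385152))
```

View pics/c1.png

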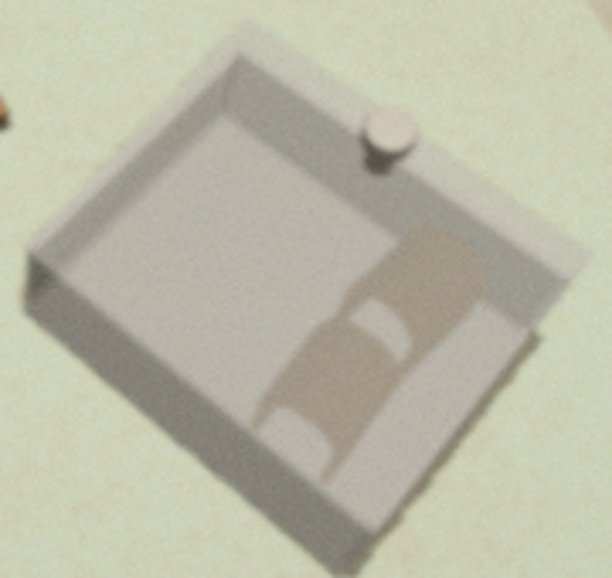

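View pics/c2.png

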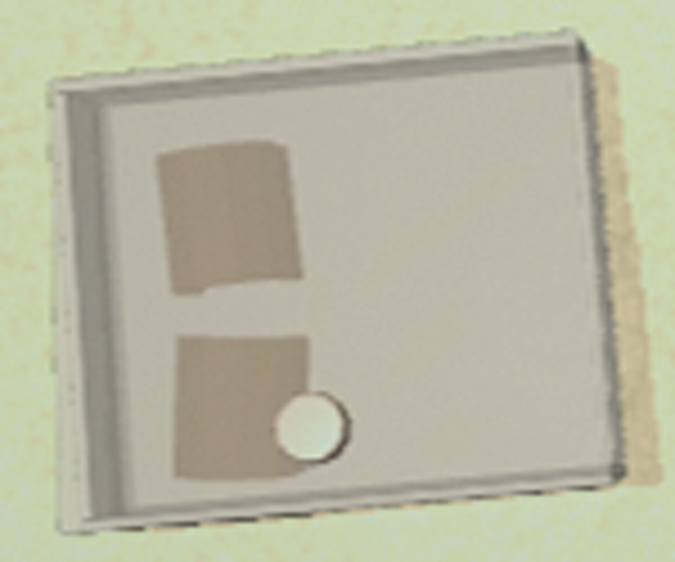

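Both crops show two wafers in the tub's left half and a raised near edge. The knob triangulates at z=0.137 against 0.116 when shut, so the lid is ajar by about 0.13 rad. Next: the tub's direction and the move to the knob.

```bash
cat >> h.py <<'E'
def go(target,yv=None,tool_z=(0,0,-1),grasp=.163):
    """print turn (rotvec in tool axes, deg) and then shift in turned tool axes (mm) to bring the grasp point to target"""
    o=bot.get_obs();R=Ro.from_quat(o["orientation"]).as_matrix()
    z=np.array(tool_z,float);z/=np.linalg.norm(z)
    y=np.array(yv if yv is not None else R[:,1],float);y-=z*(y@z);y/=np.linalg.norm(y)
    if y@R[:,1]<0:y=-y
    N=np.c_[np.cross(y,z),y,z]
    rv=np.degrees(Ro.from_matrix(R.T@N).as_rotvec())
    tcp=np.asarray(target)-z*grasp
    print("turn",rv.round(1),"shift(new axes)",(N.T@(tcp-o["position"])*1000).round(1),"| old axes",(R.T@(tcp-o["position"])*1000).round(1),"gp now",(o["position"]+R[:,2]*.163).round(4),"w",round(o["gripper_width"],2),"t",round(o["time"],2))
    return N
E
python3 - <<'E'
from h import *
fl=plane("top",(181.1,213.2),.078);fr=plane("top",(298.2,202.1),.078)
print(fl,fr,np.linalg.norm(fl-fr))
for z in(.075,.1): print(plane("top",(307.8,302.8),z),plane("top",(183.3,313.2),z))
v=(fl-fr)/np.linalg.norm(fl-fr);print("v yaw deg",np.degrees(np.arctan2(v[1],v[0])))
h=(fl+fr)/2;x=np.array([v[1],-v[0],0]);k=np.array([.4202,.1965,.137]);print("hinge",h,"knob in tub",x@(k-h),v@(k-h))
print(Ro.from_quat(bot.get_obs()["orientation"]).as_matrix().round(3))
go((k[0],k[1],.25),v); go(k,v)
E
```

```text
[0.56153141 0.3201423  0.078     ] [0.58003484 0.09601219 0.078     ] 0.22489259913066992
[0.39100567 0.07905301 0.075     ] [0.37320132 0.31307147 0.075     ]
[0.39282831 0.07756641 0.1       ] [0.37548196 0.30556496 0.1       ]
v yaw deg 94.7194460556967
hinge [0.57078312 0.20807724 0.078     ] knob in tub -0.1510251128898107 0.0008515014998825328
[[-0.915  0.404 -0.001]
 [ 0.404  0.915 -0.001]
 [ 0.    -0.001 -1.   ]]
turn [ -0.1  -0.  -28.5] shift(new axes) [-136.4 -387.6   -9. ] | old axes [-305.1 -275.3   -8.6] gp now [0.2522 0.5713 0.241 ] w 1.0 t 0.1
turn [ -0.1  -0.  -28.5] shift(new axes) [-136.4 -387.6  104. ] | old axes [-305.1 -275.1  104.4] gp now [0.2522 0.5713 0.241 ] w 1.0 t 0.1
```

Emit:
{"fn": "send_rows", "kwargs": {
  "deltas": [
    [[0, 0, -7.1], [0, 0, 0], 0],
    [[0, 0, -7.1], [0, 0, 0], 0],
    [[0, 0, -7.1], [0, 0, 0], 0],
    [[0, 0, -7.2], [0, 0, 0], 0]
  ]
}}

```text
time: 0.5
position: [0.2524, 0.5716, 0.4042]
orientation: [-0.043, 0.999, -0.0, -0.0]
contact_force: [-0.3, 0.0, 0.6]
gripper_width: 1.001
grip_force: 0.0
```

Emit:
{"fn": "send_rows", "kwargs": {
  "deltas": [
    [[0, 0, 0], [-13.6, -38.8, 0], 0],
    [[0, 0, 0], [-13.6, -38.8, 0], 0],
    [[0, 0, 0], [-13.6, -38.8, 0], 0],
    [[0, 0, 0], [-13.6, -38.8, 0], 0],
    [[0, 0, 0], [-13.6, -38.8, 0], 0]
  ]
}}

```text
time: 1.0
position: [0.3362, 0.3824, 0.4044]
orientation: [-0.041, 0.999, -0.0, -0.0]
contact_force: [0.6, 0.7, -0.2]
gripper_width: 0.998
grip_force: 0.0
```

Emit:
{"fn": "send_rows", "kwargs": {
  "deltas": [
    [[0, 0, 0], [-13.6, -38.8, 0], 0],
    [[0, 0, 0], [-13.6, -38.8, 0], 0],
    [[0, 0, 0], [-13.6, -38.8, 0], 0],
    [[0, 0, 0], [-13.6, -38.8, 0], 0],
    [[0, 0, 0], [-13.6, -38.8, 0], 0]
  ]
}}

```text
time: 1.5
position: [0.4198, 0.1945, 0.4046]
orientation: [-0.041, 0.999, -0.0, -0.0]
contact_force: [-0.1, -0.4, -0.0]
gripper_width: 1.005
grip_force: 0.0
```

Run:
```python
from h import *
go((.4202,.1965,.137),(-.0823,.9966,0))
```

```text
turn [-0. -0. -0.] shift(new axes) [ -0.5   2.  104.6] | old axes [ -0.5   2.  104.6] gp now [0.4198 0.1945 0.2416] w 1.01 t 1.5
```

Emit:
{"fn": "send_rows", "kwargs": {
  "deltas": [
    [[0, 0, 0], [0, 1, 35], 0],
    [[0, 0, 0], [0, 1, 35], 0],
    [[0, 0, 0], [0, 0, 20], 0],
    [[0, 0, 0], [0, 0, 14], 0],
    [[0, 0, 0], [0, 0, 0], 0]
  ]
}}

```text
time: 2.0
position: [0.4187, 0.1977, 0.2988]
orientation: [-0.041, 0.999, -0.001, -0.002]
contact_force: [-1.0, -0.3, 0.4]
gripper_width: 1.0
grip_force: 0.0
```

Emit:
{"fn": "send_rows", "kwargs": {
  "deltas": [
    [[0, 0, 0], [0, 0, 0], 0.9],
    [[0, 0, 0], [0, 0, 0], 0.9],
    [[0, 0, 0], [0, 0, 0], 0.9],
    [[0, 0, 0], [0, 0, 0], 0.9],
    [[0, 0, 0], [0, 0, 0], 0.9]
  ],
  "force": 15
}}

```text
time: 2.5
position: [0.4195, 0.1982, 0.3011]
orientation: [-0.041, 0.999, 0.0, 0.0]
contact_force: [0.6, -0.1, -0.1]
gripper_width: 0.583
grip_force: 0.0
```

Run:
```python
from h import *
o=bot.get_obs();print(o["gripper_width"],o["grip_force"],o["position"],o["contact_force"])
t=np.linspace(.13,1.78,26)
x=-160*np.cos(t)+41*np.sin(t);z=160*np.sin(t)+41*np.cos(t)
print(np.c_[-np.diff(x),-np.diff(z)].round(1).tolist())
```

```text
0.5825025824051706 0.0 [0.41950464 0.19817758 0.30112273] [ 0.55307005 -0.11043177 -0.10021173]
[[-4.4, -10.0], [-5.0, -9.7], [-5.7, -9.3], [-6.3, -8.9], [-6.8, -8.5], [-7.4, -8.0], [-7.9, -7.5], [-8.4, -7.0], [-8.8, -6.4], [-9.2, -5.8], [-9.6, -5.2], [-9.9, -4.6], [-10.2, -3.9], [-10.4, -3.2], [-10.6, -2.5], [-10.7, -1.8], [-10.8, -1.1], [-10.9, -0.4], [-10.9, 0.3], [-10.8, 1.1], [-10.8, 1.8], [-10.6, 2.5], [-10.4, 3.2], [-10.2, 3.9], [-9.9, 4.5]]
```

Emit:
{"fn": "send_rows", "kwargs": {
  "deltas": [
    [[0, 0, 0], [0, 0, 0], 0.9],
    [[0, 0, 0], [0, 0, 0], 0.9],
    [[0, 0, 0], [0, 0, 0], 0.9],
    [[0, 0, 0], [0, 0, 0], 0.9],
    [[0, 0, 0], [0, 0, 0], 0.9]
  ]
}}

```text
time: 3.0
position: [0.4194, 0.1966, 0.3003]
orientation: [-0.042, 0.999, -0.002, -0.0]
contact_force: [3.7, -14.5, 0.1]
gripper_width: 0.31
grip_force: 15.0
```

Emit:
{"fn": "send_rows", "kwargs": {
  "deltas": [
    [[0, 0, 0], [-4.4, 0, -10], 0.9],
    [[0, 0, 0], [-5, 0, -9.7], 0.9],
    [[0, 0, 0], [-5.7, 0, -9.3], 0.9],
    [[0, 0, 0], [-6.3, 0, -8.9], 0.9],
    [[0, 0, 0], [-6.8, 0, -8.5], 0.9]
  ]
}}

```text
time: 3.5
position: [0.447, 0.1988, 0.3464]
orientation: [-0.041, 0.999, -0.002, -0.002]
contact_force: [1.9, -11.3, -5.4]
gripper_width: 0.31
grip_force: 15.0
```

Emit:
{"fn": "send_rows", "kwargs": {
  "deltas": [
    [[0, 0, 0], [-7.4, -1, -8], 0.9],
    [[0, 0, 0], [-7.9, -0.7, -7.5], 0.9],
    [[0, 0, 0], [-8.4, 0, -7], 0.9],
    [[0, 0, 0], [-8.8, 0, -6.4], 0.9],
    [[0, 0, 0], [-9.2, 0, -5.8], 0.9]
  ]
}}

```text
time: 4.0
position: [0.4893, 0.2017, 0.382]
orientation: [-0.041, 0.999, -0.001, -0.001]
contact_force: [-2.1, -5.8, -0.9]
gripper_width: 0.309
grip_force: 15.0
```

Emit:
{"fn": "send_rows", "kwargs": {
  "deltas": [
    [[0, 0, 0], [-9.6, 0, -5.2], 0.9],
    [[0, 0, 0], [-9.9, 0, -4.6], 0.9],
    [[0, 0, 0], [-10.2, 0, -3.9], 0.9],
    [[0, 0, 0], [-10.4, 0, -3.2], 0.9],
    [[0, 0, 0], [-10.6, 0, -2.5], 0.9]
  ]
}}

```text
time: 4.5
position: [0.5403, 0.2058, 0.4016]
orientation: [-0.041, 0.999, -0.001, -0.0]
contact_force: [-1.5, -5.5, 0.4]
gripper_width: 0.307
grip_force: 15.0
```

Run:
```python
from h import *
go((.5,.2,.2)); grab("scene","s1")
```

```text
turn [-0.1 -0.  -0. ] shift(new axes) [40.6 -2.5 38.6] | old axes [40.6 -2.5 38.6] gp now [0.5402 0.2056 0.2386] w 0.31 t 4.5
```

View pics/s1.png

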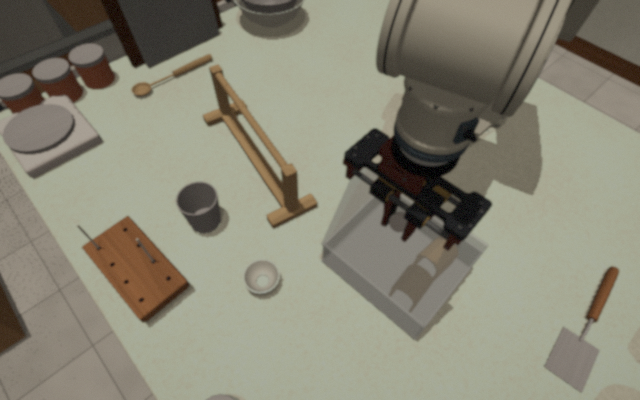

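The fingers at (400,215) still hold the knob, and the lid is swinging up with small forces. I'll carry on along the arc.

Emit:
{"fn": "send_rows", "kwargs": {
  "deltas": [
    [[0, 0, 0], [-10.7, -0.5, -1.8], 0.9],
    [[0, 0, 0], [-10.8, 0, -1.1], 0.9],
    [[0, 0, 0], [-10.9, 0, -0.4], 0.9],
    [[0, 0, 0], [-10.9, 0, 0.3], 0.9],
    [[0, 0, 0], [-10.8, 0, 1.1], 0.9]
  ]
}}

```text
time: 5.05
position: [0.595, 0.2101, 0.4034]
orientation: [-0.041, 0.999, -0.0, 0.001]
contact_force: [-2.2, -4.9, 2.4]
gripper_width: 0.311
grip_force: 15.0
```

Emit:
{"fn": "send_rows", "kwargs": {
  "deltas": [
    [[0, 0, 0], [-10.8, 0, 1.8], 0.9],
    [[0, 0, 0], [-10.6, 0, 2.5], 0.9],
    [[0, 0, 0], [-10.4, 0, 3.2], 0.9],
    [[0, 0, 0], [-10.2, 0, 3.9], 0.9],
    [[0, 0, 0], [-9.9, 0, 4.5], 0.9]
  ]
}}

```text
time: 5.55
position: [0.6469, 0.2143, 0.3873]
orientation: [-0.041, 0.999, -0.0, 0.001]
contact_force: [0.9, -4.6, 3.9]
gripper_width: 0.31
grip_force: 15.0
```

Run:
```python
from h import *
go((.5,.2,.2))
s=grab("scene");t=grab("top")
cv2.imwrite("pics/c3.png",np.hstack([cv2.resize(s[80:340,300:500],None,fx=1.9,fy=1.9),cv2.resize(t[120:320,150:350],(400,494))]))
```

```text
turn [-0.   0.1  0. ] shift(new axes) [147.5  -2.3  24.3] | old axes [147.6  -2.3  24.1] gp now [0.6471 0.2143 0.2243] w 0.31 t 5.55
```

View pics/c3.png

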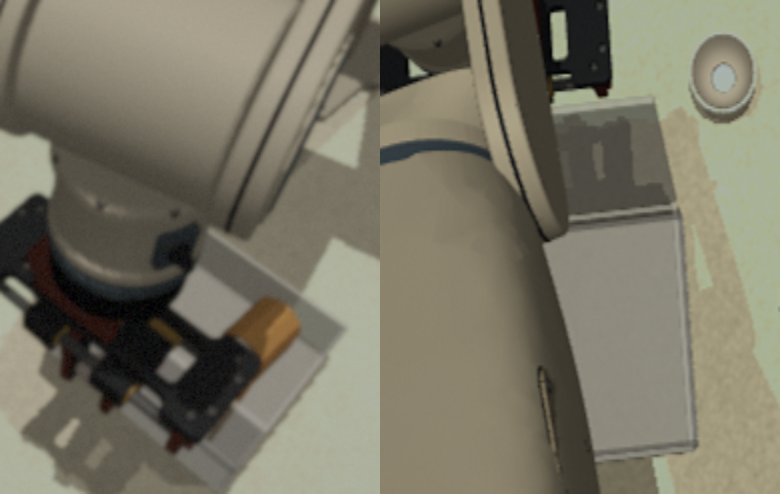

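The lid now stands upright, leaning slightly past vertical, and both wafers lie uncovered. I'll let go of the knob, rise, and move clear for a look.

Emit:
{"fn": "send_rows", "kwargs": {
  "deltas": [
    [[0, 0, 0], [0, 0, 0], 0.4],
    [[0, 0, 0], [0, 0, 0], 0.4],
    [[0, 0, 0], [0, 0, 0], 0.4],
    [[0, 0, 0], [0, 0, 0], 0.4],
    [[0, 0, 0], [0, 0, -10], 0.4]
  ]
}}

```text
time: 6.15
position: [0.6449, 0.2145, 0.396]
orientation: [-0.041, 0.999, -0.0, -0.001]
contact_force: [0.3, 0.1, -0.3]
gripper_width: 0.596
grip_force: 0.0
```

Emit:
{"fn": "send_rows", "kwargs": {
  "deltas": [
    [[0, 0, 0], [0, 0, -30], 0.4],
    [[0, 0, 0], [0, 0, -30], 0.4],
    [[0, 0, 0], [0, 0, -30], 0.4],
    [[0, 0, 0], [0, 0, -20], 0.4],
    [[0, 0, 0], [0, 0, 0], 0.2]
  ]
}}

```text
time: 6.65
position: [0.6458, 0.2146, 0.5118]
orientation: [-0.041, 0.999, 0.001, 0.003]
contact_force: [0.7, -0.5, 0.2]
gripper_width: 0.658
grip_force: 0.0
```

Emit:
{"fn": "send_rows", "kwargs": {
  "deltas": [
    [[0, 0, 0], [35, -10, 0], 0.2],
    [[0, 0, 0], [35, -20, 0], 0.2],
    [[0, 0, 0], [35, -35, 0], 0.2],
    [[0, 0, 0], [35, -35, 0], 0.2],
    [[0, 0, 0], [35, -35, 0], 0.2]
  ]
}}

```text
time: 7.15
position: [0.4802, 0.0646, 0.506]
orientation: [-0.041, 0.999, -0.0, -0.001]
contact_force: [-0.1, -1.0, -0.0]
gripper_width: 0.797
grip_force: 0.0
```

Emit:
{"fn": "send_rows", "kwargs": {
  "deltas": [
    [[0, 0, 0], [15, -35, 0], 0.2],
    [[0, 0, 0], [15, -35, 0], 0.2],
    [[0, 0, 0], [15, -35, 0], 0.2],
    [[0, 0, 0], [10, -35, 0], 0.2],
    [[0, 0, 0], [0, -35, 0], 0.2]
  ]
}}

```text
time: 7.65
position: [0.4399, -0.1144, 0.5065]
orientation: [-0.041, 0.999, 0.0, -0.001]
contact_force: [0.4, 0.2, 0.7]
gripper_width: 0.8
grip_force: 0.0
```

Run:
```python
from h import *
go((.5,.2,.2))
s=grab("scene","s4");t=grab("top","t4")
cv2.imwrite("pics/c4.png",np.hstack([cv2.resize(s[150:350,310:510],(440,440),interpolation=cv2.INTER_CUBIC),cv2.resize(t[150:330,160:320],None,fx=2.2,fy=2.444,interpolation=cv2.INTER_CUBIC)]))
```

```text
turn [ 0.  -0.1  0. ] shift(new axes) [-85.5 308.5 143.5] | old axes [-85.7 308.4 143.6] gp now [ 0.4397 -0.1143  0.3435] w 0.8 t 7.65
```

View pics/c4.png

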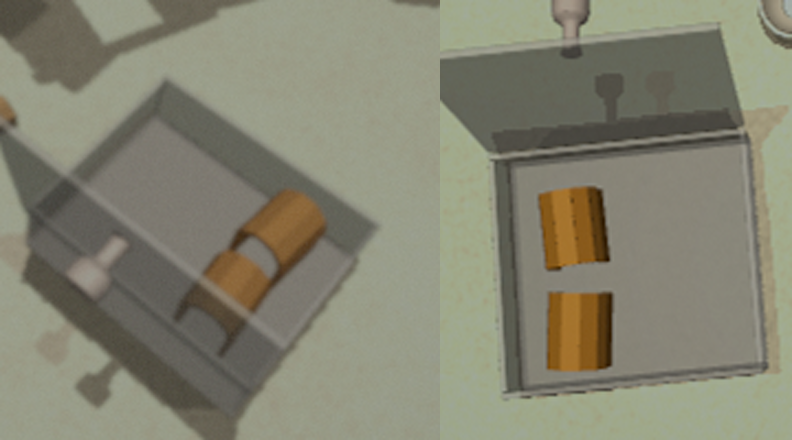

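The lid is fully up and clear. The wafers sit at crop positions (573,228) and (580,331) in the top view. Next I'll measure their positions and yaws from colour masks.

```bash
cat >> h.py <<'E'
def wafers_top(im,box,zl=.04,zf=.005):
    x,y,w,h=box;hsv=cv2.cvtColor(im,cv2.COLOR_BGR2HSV)
    m=cv2.inRange(hsv,(8,110,50),(25,255,255));k=np.zeros_like(m);k[y:y+h,x:x+w]=m[y:y+h,x:x+w]
    k=cv2.morphologyEx(k,cv2.MORPH_OPEN,np.ones((3,3)));out=[]
    for c in cv2.findContours(k,cv2.RETR_EXTERNAL,cv2.CHAIN_APPROX_NONE)[0]:
        if cv2.contourArea(c)<150: continue
        p=c[:,0,:].astype(float);lo,hi=p[:,1].min(),p[:,1].max()
        rows=np.arange(lo+4,hi-3)
        L=np.array([(p[p[:,1]==r,0].min()-.5,r) for r in rows]);Rr=np.array([(p[p[:,1]==r,0].max()+.5,r) for r in rows])
        fl=np.polyfit(L[:,1],L[:,0],1);fr=np.polyfit(Rr[:,1],Rr[:,0],1)
        s=plane("top",(0.5*(np.polyval(fl,lo)+np.polyval(fr,lo)),lo-.5),zl+.015);e=plane("top",(0.5*(np.polyval(fl,hi)+np.polyval(fr,hi)),hi+.5),zl+.015)
        r=(lo+hi)/2;d=ray("top",(np.polyval(fl,r),r))[1];a=np.arctan2(d[1],-d[2])
        yl=plane("top",(np.polyval(fl,r),r),zl+.025*np.sin(a))[1]-.025*np.cos(a);yr=plane("top",(np.polyval(fr,r),r),zf)[1]+.025
        l1,l2=[plane("top",(np.polyval(fl,q),q),zl) for q in(lo,hi)];r1,r2=[plane("top",(np.polyval(fr,q),q),zf) for q in(lo,hi)]
        A=[np.degrees(np.arctan2(*(u-v)[1::-1])) for u,v in((l1,l2),(r1,r2))]
        out.append(dict(x=(s[0]+e[0])/2,len=s[0]-e[0],yl=yl,yr=yr,yaw=A,box=cv2.boundingRect(c)))
    return out
E
python3 - <<'E'
from h import *
t=cv2.imread("pics/t4.png")
for w in wafers_top(t,(165,215,140,95)): print(w)
E
```

```text
{'x': np.float64(0.42343911219044483), 'len': np.float64(0.06085791457574985), 'yl': np.float64(0.24904868014248913), 'yr': np.float64(0.24990338013564925), 'yaw': [np.float64(-0.2805243571923618), np.float64(0.49101262579289684)], 'box': (209, 270, 29, 32)}
{'x': np.float64(0.50504741630772), 'len': np.float64(0.0639517769990276), 'yl': np.float64(0.25522551629537144), 'yr': np.float64(0.25710131113157364), 'yaw': [np.float64(8.354932491900618), np.float64(6.137053199849972)], 'box': (205, 227, 31, 33)}
```

Run:
```python
from h import *
go((.4234,.2495,.032),(0,1,0))
```

```text
turn [-0.  -0.   4.5] shift(new axes) [ 17.7 365.5 311.5] | old axes [-11.  366.  311.3] gp now [ 0.441  -0.1161  0.3435] w 0.8 t 7.75
```

Emit:
{"fn": "send_rows", "kwargs": {
  "deltas": [
    [[0, 0, 4.5], [0, 0, 0], 0.28],
    [[0, 0, 0], [2, 40, 10], 0.28],
    [[0, 0, 0], [2, 40, 20], 0.28],
    [[0, 0, 0], [2, 40, 20], 0.28],
    [[0, 0, 0], [2, 40, 20], 0.28]
  ]
}}

```text
time: 8.25
position: [0.432, 0.0485, 0.436]
orientation: [-0.001, 1.0, 0.0, -0.0]
contact_force: [0.4, -0.9, 0.1]
gripper_width: 0.719
grip_force: 0.0
```

Emit:
{"fn": "send_rows", "kwargs": {
  "deltas": [
    [[0, 0, 0], [2, 40, 20], 0.28],
    [[0, 0, 0], [2, 40, 20], 0.28],
    [[0, 0, 0], [2, 40, 20], 0.28],
    [[0, 0, 0], [2, 40, 20], 0.28],
    [[0, 0, 0], [1.7, 40, 20], 0.28]
  ]
}}

```text
time: 8.75
position: [0.4214, 0.2486, 0.3358]
orientation: [-0.002, 1.0, -0.0, -0.0]
contact_force: [-0.0, 0.3, -0.1]
gripper_width: 0.721
grip_force: 0.0
```

Emit:
{"fn": "send_rows", "kwargs": {
  "deltas": [
    [[0, 0, 0], [0, 5.5, 20], 0.28],
    [[0, 0, 0], [0, 0, 0], 0.28],
    [[0, 0, 0], [0, 0, 0], 0.28]
  ]
}}

```text
time: 9.05
position: [0.422, 0.2521, 0.3168]
orientation: [-0.002, 1.0, -0.001, -0.001]
contact_force: [-1.2, 0.1, -0.7]
gripper_width: 0.721
grip_force: 0.0
```

Run:
```python
from h import *
go((.4234,.2495,.032),(0,1,0))
```

```text
turn [-0.1 -0.1  0.2] shift(new axes) [ -1.4  -2.6 121.8] | old axes [ -1.6  -2.5 121.8] gp now [0.4217 0.252  0.1538] w 0.72 t 9.05
```

Emit:
{"fn": "send_rows", "kwargs": {
  "deltas": [
    [[0, 0, 0], [-1.4, -2.5, 30], 0.28],
    [[0, 0, 0], [0, 0, 30], 0.28],
    [[0, 0, 0], [0, 0, 30], 0.28],
    [[0, 0, 0], [0, 0, 20], 0.28],
    [[0, 0, 0], [0, 0, 11], 0.28]
  ],
  "force": 5
}}

```text
time: 9.55
position: [0.4242, 0.2487, 0.1958]
orientation: [-0.001, 1.0, -0.0, -0.0]
contact_force: [0.1, 1.1, 0.7]
gripper_width: 0.718
grip_force: 0.0
```

Emit:
{"fn": "send_rows", "kwargs": {
  "deltas": [
    [[0, 0, 0], [0, 0, 0], 0.32],
    [[0, 0, 0], [0, 0, 0], 0.38],
    [[0, 0, 0], [0, 0, 0], 0.5],
    [[0, 0, 0], [0, 0, 0], 0.5],
    [[0, 0, 0], [0, 0, 0], 0.5]
  ],
  "force": 5
}}

```text
time: 10.05
position: [0.4246, 0.2498, 0.1972]
orientation: [-0.002, 1.0, 0.0, 0.001]
contact_force: [1.8, -2.2, 5.2]
gripper_width: 0.596
grip_force: 5.0
```

Run:
```python
from h import *
go((.4234,.2495,.032),(0,1,0));o=bot.get_obs();print(o["contact_force"],o["grip_force"])
```

```text
turn [0.  0.1 0.2] shift(new axes) [ 1.2 -0.3  2.2] | old axes [ 1.2 -0.3  2.2] gp now [0.4249 0.2499 0.0342] w 0.6 t 10.05
[ 1.84586801 -2.19727429  5.18707069] 4.997301595285535
```

Emit:
{"fn": "send_rows", "kwargs": {
  "deltas": [
    [[0, 0, 0], [0, 0, 0], 0.5],
    [[0, 0, 0], [0, 0, 0], 0.5],
    [[0, 0, 0], [0, 0, 0], 0.5]
  ]
}}

```text
time: 10.35
position: [0.4246, 0.2497, 0.1971]
orientation: [-0.002, 1.0, 0.0, 0.001]
contact_force: [0.7, -2.2, 7.3]
gripper_width: 0.589
grip_force: 5.0
```

Run:
```python
from h import *
go((.4234,.2495,.032),(0,1,0));o=bot.get_obs();print(o["contact_force"],o["ft_torque"],o["grip_force"])
s=grab("scene","s5");t=grab("top","t5")
cv2.imwrite("pics/c5.png",np.hstack([cv2.resize(s[150:350,310:510],(440,440),interpolation=cv2.INTER_CUBIC),cv2.resize(t[150:330,160:320],None,fx=2.2,fy=2.444,interpolation=cv2.INTER_CUBIC)]))
```

```text
turn [0.  0.1 0.2] shift(new axes) [ 1.2 -0.2  2.1] | old axes [ 1.2 -0.2  2.1] gp now [0.4248 0.2498 0.0341] w 0.59 t 10.35
[ 0.7345492  -2.15795647  7.32102637] [-0.37793079 -0.18052629 -0.00046865] 4.996401686221361
```

View pics/c5.png

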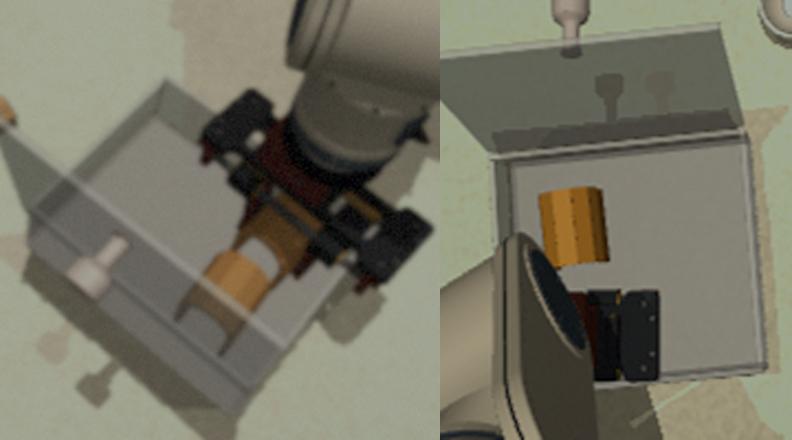

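The gripper straddles the near wafer squarely at about (280,215) in the left view, and nothing visible is blocking it. I'll lift a little and watch the force and width.

Emit:
{"fn": "send_rows", "kwargs": {
  "deltas": [
    [[0, 0, 0], [0, 0, -3], 0.5],
    [[0, 0, 0], [0, 0, -5], 0.5],
    [[0, 0, 0], [0, 0, -10], 0.5],
    [[0, 0, 0], [0, 0, 0], 0.5],
    [[0, 0, 0], [0, 0, 0], 0.5]
  ]
}}

```text
time: 10.95
position: [0.4242, 0.2497, 0.2147]
orientation: [-0.002, 1.0, 0.0, 0.0]
contact_force: [-0.8, -0.0, 0.1]
gripper_width: 0.593
grip_force: 5.0
```

Run:
```python
from h import *
go((.4234,.2495,.032),(0,1,0));o=bot.get_obs();print(o["contact_force"],o["ft_torque"],o["grip_force"],o["gripper_width"])
```

```text
turn [0.  0.  0.2] shift(new axes) [ 0.8 -0.2 19.7] | old axes [ 0.8 -0.2 19.7] gp now [0.4243 0.2498 0.0517] w 0.59 t 10.95
[-0.77282458 -0.01115797  0.14841125] [ 0.07136123 -0.04497607  0.05259473] 4.9960350058972836 0.5930022053405745
```

Emit:
{"fn": "send_rows", "kwargs": {
  "deltas": [
    [[0, 0, 0], [0, 0, -20], 0.5],
    [[0, 0, 0], [0, 0, -40], 0.5],
    [[0, 0, 0], [0, 0, -40], 0.5],
    [[0, 0, 0], [0, 0, -40], 0.5],
    [[0, 0, 0], [0, 0, -40], 0.5]
  ]
}}

```text
time: 11.45
position: [0.4237, 0.2494, 0.3955]
orientation: [-0.002, 1.0, -0.0, -0.0]
contact_force: [0.8, -0.7, -0.6]
gripper_width: 0.591
grip_force: 5.0
```

Emit:
{"fn": "send_rows", "kwargs": {
  "deltas": [
    [[0, 0, 0], [0, 0, 0], 0.5],
    [[0, 0, 0], [0, 0, 0], 0.5]
  ]
}}

```text
time: 11.65
position: [0.424, 0.2496, 0.3946]
orientation: [-0.002, 1.0, 0.0, 0.001]
contact_force: [-0.7, 0.1, -0.9]
gripper_width: 0.59
grip_force: 5.0
```

Run:
```python
from h import *
go((.4234,.2495,.032),(0,1,0));o=bot.get_obs();print(o["contact_force"],o["grip_force"])
s=grab("scene","s6");t=grab("top","t6")
cv2.imwrite("pics/c6.png",np.vstack([cv2.resize(t[190:290,340:580],(790,330),interpolation=cv2.INTER_CUBIC),np.hstack([cv2.resize(s[120:280,310:510],(338,270)),cv2.resize(s[50:240,180:360],(452,270))])]))
```

```text
turn [0.  0.1 0.2] shift(new axes) [ 6.000e-01 -1.000e-01  1.996e+02] | old axes [  0.8  -0.2 199.6] gp now [0.4242 0.2497 0.2316] w 0.59 t 11.65
[-0.73716832  0.12875815 -0.86688012] 4.996107453480363
```

View pics/c6.png

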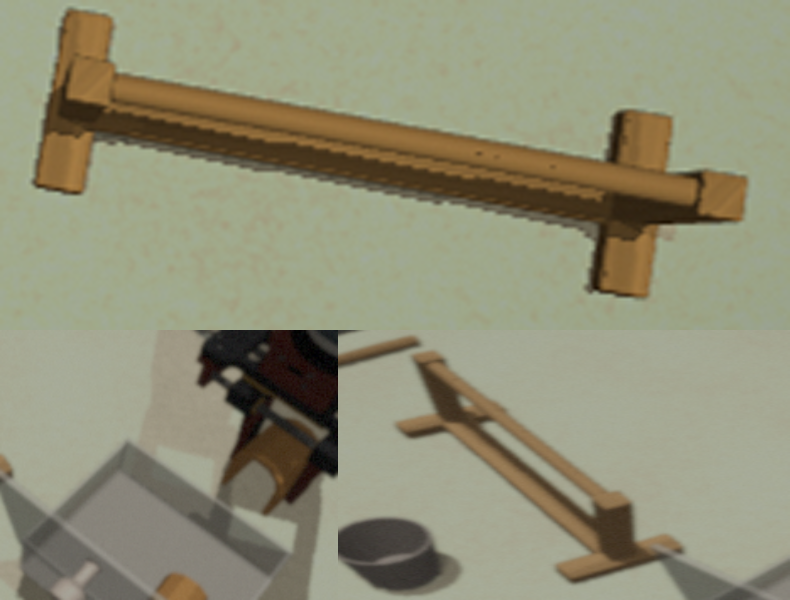

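The wafer is held level in the fingers. In the top view the bar's axis runs from about (374.3,216.1) to (551.7,247.3).

```bash
cat >> h.py <<'E'
def rail(im,ul=376,ur=550,slope=None,m0=None):
    """fit bar axis from the bright band in top image between columns; edges by strongest gradients"""
    pass
E
python3 - <<'E'
from h import *
a=plane("top",(374.3,216.1),.135);b=plane("top",(551.7,247.3),.135)
m=(a+b)/2;d=(a-b)/np.linalg.norm(a-b);n=np.array([-d[1],d[0],0])
print(a,b,"len",np.linalg.norm(a-b),"mid",m,"d",d,"yaw",np.degrees(np.arctan2(-d[0],d[1])))
for q in(.07,-.07):
    g=m+d*q;print("at",q,g);g[2]=.21;go(g,n)
E
```

```text
[ 0.5463576  -0.04351514  0.135     ] [ 0.48814868 -0.35059169  0.135     ] len 0.31254485404748755 mid [ 0.51725314 -0.19705342  0.135     ] d [0.18624182 0.98250394 0.        ] yaw -10.733541585149911
at 0.07 [ 0.53029007 -0.12827814  0.135     ]
turn [  0.   -0.2 -79.1] shift(new axes) [ 351.1 -175.2   19.8] | old axes [-105.7 -377.9   20. ] gp now [0.4231 0.2491 0.2298] w 0.59 t 11.75
at -0.07 [ 0.50421621 -0.26582869  0.135     ]
turn [  0.   -0.2 -79.1] shift(new axes) [ 491.1 -175.2   19.8] | old axes [ -79.2 -515.4   20.2] gp now [0.4231 0.2491 0.2298] w 0.59 t 11.75
```

Emit:
{"fn": "send_rows", "kwargs": {
  "deltas": [
    [[0, 0, -7.9], [0, 0, 0], 0.5],
    [[0, 0, -7.9], [0, 0, 0], 0.5],
    [[0, 0, -7.9], [0, 0, 0], 0.5],
    [[0, 0, -7.9], [0, 0, 0], 0.5],
    [[0, 0, -7.9], [0, 0, 0], 0.5]
  ]
}}

```text
time: 12.25
position: [0.4236, 0.2494, 0.392]
orientation: [-0.342, 0.94, -0.0, -0.002]
contact_force: [-0.2, -0.2, -0.4]
gripper_width: 0.594
grip_force: 5.0
```

Emit:
{"fn": "send_rows", "kwargs": {
  "deltas": [
    [[0, 0, -7.9], [0, 0, 0], 0.5],
    [[0, 0, -7.9], [0, 0, 0], 0.5],
    [[0, 0, -7.9], [0, 0, 0], 0.5],
    [[0, 0, -7.9], [0, 0, 0], 0.5],
    [[0, 0, -7.9], [0, 0, 0], 0.5]
  ]
}}

```text
time: 12.75
position: [0.4237, 0.2494, 0.392]
orientation: [-0.639, 0.769, 0.0, -0.002]
contact_force: [0.0, 0.4, 1.0]
gripper_width: 0.593
grip_force: 5.0
```

Run:
```python
from h import *
go((.5042,-.2658,.20),(-.9825,.1862,0));print(bot.get_obs()["q"].round(2))
```

```text
turn [ 0.2 -0.2  0.2] shift(new axes) [ 491.2 -175.1   29. ] | old axes [ 491.8 -173.2   29.8] gp now [0.4231 0.2491 0.229 ] w 0.59 t 12.75
[ 0.51  0.25  1.93  0.    0.97 -2.45]
```

Emit:
{"fn": "send_rows", "kwargs": {
  "deltas": [
    [[0, 0, 8], [0, 0, 0], 0.5],
    [[0, 0, 8], [0, 0, 0], 0.5],
    [[0, 0, 8], [0, 0, 0], 0.5],
    [[0, 0, 8], [0, 0, 0], 0.5],
    [[0, 0, 8], [0, 0, 0], 0.5]
  ]
}}

```text
time: 13.25
position: [0.4237, 0.2494, 0.392]
orientation: [-0.333, 0.943, -0.0, -0.002]
contact_force: [0.1, -0.6, -0.7]
gripper_width: 0.59
grip_force: 5.0
```

Emit:
{"fn": "send_rows", "kwargs": {
  "deltas": [
    [[0, 0, 8], [0, 0, 0], 0.5],
    [[0, 0, 8], [0, 0, 0], 0.5],
    [[0, 0, 8], [0, 0, 0], 0.5],
    [[0, 0, 8], [0, 0, 0], 0.5],
    [[0, 0, 8], [0, 0, 0], 0.5]
  ]
}}

```text
time: 13.75
position: [0.4237, 0.2494, 0.392]
orientation: [0.01, 1.0, -0.001, -0.002]
contact_force: [-0.4, -0.3, -0.7]
gripper_width: 0.59
grip_force: 5.0
```

Emit:
{"fn": "send_rows", "kwargs": {
  "deltas": [
    [[0, 0, 8], [0, 0, 0], 0.5],
    [[0, 0, 8], [0, 0, 0], 0.5],
    [[0, 0, 8], [0, 0, 0], 0.5],
    [[0, 0, 8], [0, 0, 0], 0.5],
    [[0, 0, 8], [0, 0, 0], 0.5]
  ]
}}

```text
time: 14.25
position: [0.4236, 0.2494, 0.392]
orientation: [0.351, 0.936, -0.002, -0.001]
contact_force: [0.1, 0.1, -0.3]
gripper_width: 0.592
grip_force: 5.0
```

Emit:
{"fn": "send_rows", "kwargs": {
  "deltas": [
    [[0, 0, 8], [0, 0, 0], 0.5],
    [[0, 0, 8], [0, 0, 0], 0.5],
    [[0, 0, 8], [0, 0, 0], 0.5],
    [[0, 0, 8], [0, 0, 0], 0.5],
    [[0, 0, 8], [0, 0, 0], 0.5]
  ]
}}

```text
time: 14.75
position: [0.4237, 0.2494, 0.392]
orientation: [0.65, 0.76, -0.002, -0.001]
contact_force: [-0.6, -0.4, -1.1]
gripper_width: 0.588
grip_force: 5.0
```

Emit:
{"fn": "send_rows", "kwargs": {
  "deltas": [
    [[0, 0, 8], [0, 0, 0], 0.5],
    [[0, 0, 8], [0, 0, 0], 0.5],
    [[0, 0, 4], [0, 0, 0], 0.5],
    [[0, 0, 0], [0, 0, 0], 0.5]
  ]
}}

```text
time: 15.15
position: [0.4237, 0.2494, 0.3923]
orientation: [0.771, 0.637, -0.002, -0.0]
contact_force: [0.4, 0.5, 0.3]
gripper_width: 0.593
grip_force: 5.0
```

Run:
```python
from h import *
go((.5042,-.2658,.20),(-.9825,.1862,0));print(bot.get_obs()["q"].round(2))
```

```text
turn [-0.2  0.1 -0.1] shift(new axes) [-491.2  175.    29.3] | old axes [-490.8  176.1   30. ] gp now [0.4232 0.2491 0.2293] w 0.59 t 15.15
[ 0.51  0.24  1.93 -0.    0.97  0.7 ]
```

Emit:
{"fn": "send_rows", "kwargs": {
  "deltas": [
    [[0, 0, 0], [-20, 7, 0], 0.5],
    [[0, 0, 0], [-38, 13.5, 0], 0.5],
    [[0, 0, 0], [-38, 13.5, 0], 0.5],
    [[0, 0, 0], [-38, 13.5, 0], 0.5],
    [[0, 0, 0], [-38, 13.5, 0], 0.5]
  ]
}}

```text
time: 15.65
position: [0.4514, 0.0678, 0.3931]
orientation: [0.77, 0.638, -0.001, -0.001]
contact_force: [0.8, 0.3, -0.4]
gripper_width: 0.594
grip_force: 5.0
```

Emit:
{"fn": "send_rows", "kwargs": {
  "deltas": [
    [[0, 0, 0], [-38, 13.5, 0], 0.5],
    [[0, 0, 0], [-38, 13.5, 0], 0.5],
    [[0, 0, 0], [-38, 13.5, 0], 0.5],
    [[0, 0, 0], [-38, 13.5, 0], 0.5],
    [[0, 0, 0], [-38, 13.5, 0], 0.5]
  ]
}}

```text
time: 16.15
position: [0.482, -0.1317, 0.393]
orientation: [0.77, 0.638, -0.001, -0.001]
contact_force: [0.2, -0.2, -0.5]
gripper_width: 0.589
grip_force: 5.0
```

Emit:
{"fn": "send_rows", "kwargs": {
  "deltas": [
    [[0, 0, 0], [-38, 13.5, 0], 0.5],
    [[0, 0, 0], [-38, 13.5, 0], 0.5],
    [[0, 0, 0], [-38, 13.5, 0], 0.5],
    [[0, 0, 0], [-15, 6, 0], 0.5],
    [[0, 0, 0], [0, 0, 0], 0.5]
  ]
}}

```text
time: 16.65
position: [0.5037, -0.2671, 0.3929]
orientation: [0.771, 0.637, -0.0, -0.001]
contact_force: [0.7, 0.2, 0.2]
gripper_width: 0.592
grip_force: 5.0
```

Run:
```python
from h import *
go((.5042,-.2658,.20),(-.9825,.1862,0));print(bot.get_obs()["q"].round(2))
s=grab("scene","s7");t=grab("top","t7")
cv2.imwrite("pics/c7.png",np.vstack([cv2.resize(t[180:300,340:580],(600,300),interpolation=cv2.INTER_CUBIC),cv2.resize(s[40:240,180:580],(600,300),interpolation=cv2.INTER_CUBIC)]))
```

```text
turn [-0.1 -0.  -0.2] shift(new axes) [ 1.3  0.2 29.9] | old axes [ 1.3  0.3 29.9] gp now [ 0.5035 -0.2669  0.2299] w 0.59 t 16.65
[-0.51  0.36  1.76 -0.    1.02 -0.32]
```

View pics/c7.png

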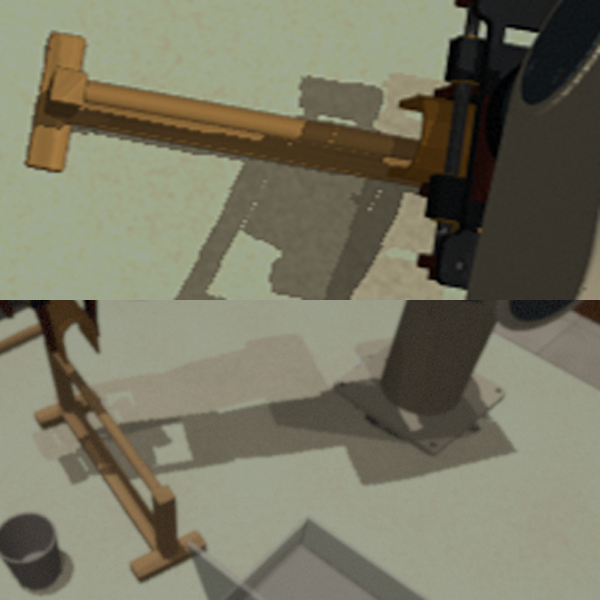

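The rail hasn't moved: its left post top is still at about (367,215). I'll lower the wafer astride the bar.

Emit:
{"fn": "send_rows", "kwargs": {
  "deltas": [
    [[0, 0, 0], [1.3, 0, 25], 0.5],
    [[0, 0, 0], [0, 0, 25], 0.5],
    [[0, 0, 0], [0, 0, 25], 0.5],
    [[0, 0, 0], [0, 0, 20], 0.5],
    [[0, 0, 0], [0, 0, 8], 0.5]
  ]
}}

```text
time: 17.25
position: [0.5033, -0.262, 0.2893]
orientation: [0.77, 0.638, -0.001, -0.002]
contact_force: [0.3, -0.7, -0.5]
gripper_width: 0.59
grip_force: 5.0
```

Emit:
{"fn": "send_rows", "kwargs": {
  "deltas": [
    [[0, 0, 0], [0, 0, 3], 0.5],
    [[0, 0, 0], [0, 0, 3], 0.5],
    [[0, 0, 0], [0, 0, 2], 0.5],
    [[0, 0, 0], [0, 0, 0], 0.5]
  ]
}}

```text
time: 17.65
position: [0.5042, -0.2642, 0.2837]
orientation: [0.771, 0.637, 0.0, 0.0]
contact_force: [-0.0, 0.4, -0.2]
gripper_width: 0.591
grip_force: 5.0
```

Run:
```python
from h import *
go((.5042,-.2658,.117));o=bot.get_obs();print(o["contact_force"],o["ft_torque"])
s=grab("scene","s8")
cv2.imwrite("pics/c8.png",cv2.resize(s[0:220,180:380],(545,600),interpolation=cv2.INTER_CUBIC))
```

```text
turn [ 0.1  0.  -0. ] shift(new axes) [-1.6  0.3  3.7] | old axes [-1.6  0.3  3.7] gp now [ 0.5043 -0.2643  0.1207] w 0.59 t 17.65
[-0.02509112  0.43316674 -0.22849126] [-0.0344909   0.10186819  0.00059233]
```

View pics/c8.png

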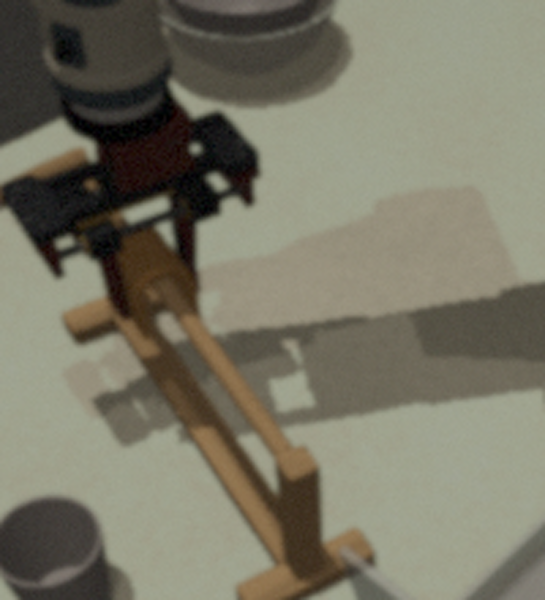

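The wafer is astride the bar at crop (165,285), nearly seated. I'll lower until it touches.

Emit:
{"fn": "send_rows", "kwargs": {
  "deltas": [
    [[0, 0, 0], [0, 0, 2], 0.5],
    [[0, 0, 0], [0, 0, 1.5], 0.5],
    [[0, 0, 0], [0, 0, 0], 0.5]
  ]
}}

```text
time: 18.0
position: [0.5042, -0.2644, 0.28]
orientation: [0.771, 0.637, 0.0, 0.0]
contact_force: [0.1, -0.1, 2.3]
gripper_width: 0.591
grip_force: 5.0
```

Run:
```python
from h import *
go((.5042,-.2658,.117));o=bot.get_obs();print(o["contact_force"],o["ft_torque"])
```

```text
turn [ 0.  0. -0.] shift(new axes) [-1.4  0.3  0. ] | old axes [-1.4  0.3  0. ] gp now [ 0.5043 -0.2645  0.117 ] w 0.59 t 18.0
[ 0.07164284 -0.12479724  2.25222279] [-0.11820156  0.14202517 -0.00984283]
```

Emit:
{"fn": "send_rows", "kwargs": {
  "deltas": [
    [[0, 0, 0], [0, 0, 0], 0.36],
    [[0, 0, 0], [0, 0, 0], 0.3],
    [[0, 0, 0], [0, 0, 0], 0.2],
    [[0, 0, 0], [0, 0, 0], 0.2],
    [[0, 0, 0], [0, 0, 0], 0.2]
  ]
}}

```text
time: 18.5
position: [0.504, -0.2642, 0.2796]
orientation: [0.771, 0.637, -0.0, -0.0]
contact_force: [0.4, 0.0, 0.8]
gripper_width: 0.798
grip_force: 0.0
```

Emit:
{"fn": "send_rows", "kwargs": {
  "deltas": [
    [[0, 0, 0], [0, 0, -10], 0.2],
    [[0, 0, 0], [0, 0, -25], 0.2],
    [[0, 0, 0], [0, 0, -30], 0.2],
    [[0, 0, 0], [0, 0, -35], 0.2],
    [[0, 0, 0], [0, 0, -20], 0.2]
  ]
}}

```text
time: 19.0
position: [0.5044, -0.2644, 0.4032]
orientation: [0.771, 0.637, 0.001, 0.002]
contact_force: [1.2, 0.3, 0.1]
gripper_width: 0.802
grip_force: 0.0
```

Emit:
{"fn": "send_rows", "kwargs": {
  "deltas": [
    [[0, 0, 0], [38, -13.5, 0], 0.2],
    [[0, 0, 0], [38, -13.5, 0], 0.2],
    [[0, 0, 0], [38, -13.5, 0], 0.2],
    [[0, 0, 0], [38, -13.5, 0], 0.2],
    [[0, 0, 0], [38, -13.5, 0], 0.28]
  ]
}}

```text
time: 19.5
position: [0.4728, -0.0635, 0.4005]
orientation: [0.771, 0.637, 0.0, 0.0]
contact_force: [0.4, 0.0, -0.2]
gripper_width: 0.746
grip_force: 0.0
```

Emit:
{"fn": "send_rows", "kwargs": {
  "deltas": [
    [[0, 0, 0], [38, -9, 0], 0.28],
    [[0, 0, 0], [38, -9, 0], 0.28],
    [[0, 0, 0], [38, -9, 0], 0.28],
    [[0, 0, 0], [38, -9, 0], 0.28],
    [[0, 0, 0], [38, -9, 0], 0.28]
  ]
}}

```text
time: 20.0
position: [0.4645, 0.1317, 0.4006]
orientation: [0.771, 0.637, 0.001, 0.0]
contact_force: [0.1, 0.2, -0.4]
gripper_width: 0.719
grip_force: 0.0
```

Run:
```python
from h import *
import math
a=math.radians(7.2)
go((.505,.256,.15),(-math.sin(a),math.cos(a),0));print(bot.get_obs()["q"].round(2))
t=grab("top","t9");s=grab("scene","s9")
for w in wafers_top(t,(165,215,140,95)): print(w)
cv2.imwrite("pics/c9.png",np.vstack([cv2.resize(t[180:300,340:580],(600,300),interpolation=cv2.INTER_CUBIC),cv2.resize(s[40:240,180:580],(600,300),interpolation=cv2.INTER_CUBIC)]))
```

```text
turn [ 0.  -0.1 72. ] shift(new axes) [  55.8 -118.2   87.6] | old axes [129.6  16.4  87.7] gp now [0.4647 0.1318 0.2376] w 0.72 t 20.0
[ 0.25  0.22  1.94 -0.    0.98  0.44]
```

View pics/c9.png

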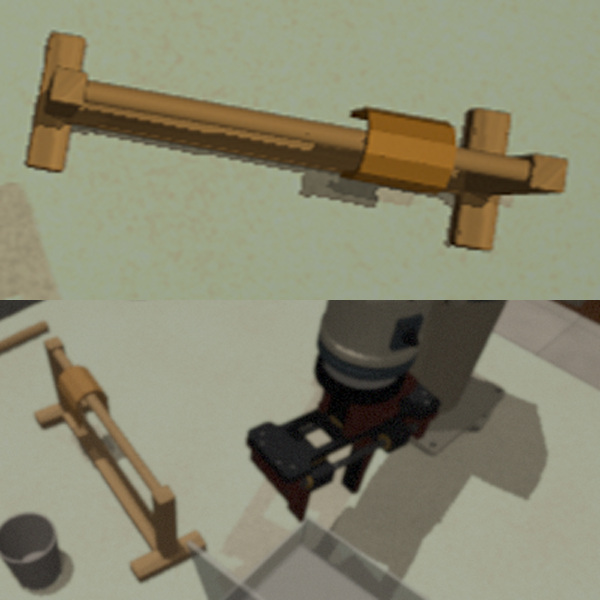

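The first wafer hangs level astride the bar at crop (410,150). The arm now goes to the far wafer.

Emit:
{"fn": "send_rows", "kwargs": {
  "deltas": [
    [[0, 0, 8], [0, 0, 0], 0.28],
    [[0, 0, 8], [0, 0, 0], 0.28],
    [[0, 0, 8], [0, 0, 0], 0.28],
    [[0, 0, 8], [0, 0, 0], 0.28],
    [[0, 0, 8], [0, 0, 0], 0.28]
  ]
}}

```text
time: 20.6
position: [0.4648, 0.1294, 0.4002]
orientation: [0.943, 0.332, 0.0, 0.0]
contact_force: [0.3, 0.3, -0.2]
gripper_width: 0.72
grip_force: 0.0
```

Emit:
{"fn": "send_rows", "kwargs": {
  "deltas": [
    [[0, 0, 8], [0, 0, 0], 0.28],
    [[0, 0, 8], [0, 0, 0], 0.28],
    [[0, 0, 8], [0, 0, 0], 0.28],
    [[0, 0, 8], [0, 0, 0], 0.28],
    [[0, 0, 0], [0, 0, 0], 0.28]
  ]
}}

```text
time: 21.1
position: [0.4649, 0.1294, 0.4002]
orientation: [0.998, 0.062, 0.0, 0.0]
contact_force: [-0.3, -1.4, 0.5]
gripper_width: 0.715
grip_force: 0.0
```

Emit:
{"fn": "send_rows", "kwargs": {
  "deltas": [
    [[0, 0, 0], [14, -30, 20], 0.28],
    [[0, 0, 0], [14, -30, 20], 0.28],
    [[0, 0, 0], [14, -30, 20], 0.28],
    [[0, 0, 0], [13.8, -28.2, 20], 0.28],
    [[0, 0, 0], [0, 0, 0], 0.28]
  ]
}}

```text
time: 21.6
position: [0.5059, 0.2564, 0.3175]
orientation: [0.998, 0.066, -0.001, 0.0]
contact_force: [-0.4, 0.3, -0.6]
gripper_width: 0.721
grip_force: 0.0
```

Run:
```python
from h import *
import math
a=math.radians(7.2)
go((.505,.256,.034),(-math.sin(a),math.cos(a),0));print(bot.get_obs()["q"].round(2))
```

```text
turn [0.  0.1 0.3] shift(new axes) [ -0.9   0.2 120.5] | old axes [ -0.6   0.2 120.5] gp now [0.5055 0.2562 0.1545] w 0.72 t 21.6
[0.45 0.46 1.82 0.   0.87 1.89]
```

Emit:
{"fn": "send_rows", "kwargs": {
  "deltas": [
    [[0, 0, 0], [-0.6, 0, 30], 0.28],
    [[0, 0, 0], [0, 0, 30], 0.28],
    [[0, 0, 0], [0, 0, 30], 0.28],
    [[0, 0, 0], [0, 0, 19], 0.28],
    [[0, 0, 0], [0, 0, 9], 0.28]
  ],
  "force": 5
}}

```text
time: 22.1
position: [0.5045, 0.2532, 0.2006]
orientation: [0.998, 0.064, -0.001, 0.001]
contact_force: [0.3, -0.1, 0.8]
gripper_width: 0.717
grip_force: 0.0
```

Emit:
{"fn": "send_rows", "kwargs": {
  "deltas": [
    [[0, 0, 0], [0, 0, 0], 0.28],
    [[0, 0, 0], [0, 0, 0], 0.32],
    [[0, 0, 0], [0, 0, 0], 0.38],
    [[0, 0, 0], [0, 0, 0], 0.5],
    [[0, 0, 0], [0, 0, 0], 0.5]
  ],
  "force": 5
}}

```text
time: 22.6
position: [0.5053, 0.2545, 0.2028]
orientation: [0.998, 0.063, 0.001, -0.0]
contact_force: [0.6, -1.0, 6.7]
gripper_width: 0.586
grip_force: 5.0
```

Emit:
{"fn": "send_rows", "kwargs": {
  "deltas": [
    [[0, 0, 0], [0, 0, 0], 0.5],
    [[0, 0, 0], [0, 0, 0], 0.5],
    [[0, 0, 0], [0, 0, 0], 0.5]
  ]
}}

```text
time: 22.9
position: [0.5054, 0.2545, 0.2028]
orientation: [0.998, 0.063, 0.001, -0.0]
contact_force: [-0.4, -2.0, 6.6]
gripper_width: 0.594
grip_force: 5.0
```

Emit:
{"fn": "send_rows", "kwargs": {
  "deltas": [
    [[0, 0, 0], [0, 0, -3], 0.5],
    [[0, 0, 0], [0, 0, -7], 0.5],
    [[0, 0, 0], [0, 0, -20], 0.5],
    [[0, 0, 0], [0, 0, -35], 0.5],
    [[0, 0, 0], [0, 0, -40], 0.5]
  ]
}}

```text
time: 23.4
position: [0.5042, 0.2541, 0.3071]
orientation: [0.998, 0.063, -0.001, 0.001]
contact_force: [0.9, 0.1, 0.2]
gripper_width: 0.587
grip_force: 5.0
```

Emit:
{"fn": "send_rows", "kwargs": {
  "deltas": [
    [[0, 0, 0], [0, 0, -40], 0.5],
    [[0, 0, 0], [0, 0, -40], 0.5],
    [[0, 0, 0], [0, 0, -5], 0.5],
    [[0, 0, 0], [0, 0, 0], 0.5]
  ]
}}

```text
time: 23.8
position: [0.5049, 0.2544, 0.3933]
orientation: [0.998, 0.063, 0.001, -0.001]
contact_force: [-0.3, -0.0, -0.5]
gripper_width: 0.594
grip_force: 5.0
```

Run:
```python
from h import *
o=bot.get_obs();print(o["contact_force"],o["grip_force"])
s=grab("scene","s10");t=grab("top","t10")
cv2.imwrite("pics/c10.png",np.vstack([cv2.resize(t[190:290,340:580],(790,330),interpolation=cv2.INTER_CUBIC),np.hstack([cv2.resize(s[80:280,300:550],(338,270)),cv2.resize(t[150:330,130:340],(452,270))])]))
go((.5303,-.1283,.2298),(.9825,-.1862,0))
```

```text
[-0.29727782 -0.04063515 -0.54450459] 4.996437169611454
turn [ -0.    0.1 -72.1] shift(new axes) [-370.8   96.8   -2.2] | old axes [-22.  382.6  -1.9] gp now [0.5039 0.2539 0.2276] w 0.59 t 23.9
```

View pics/c10.png

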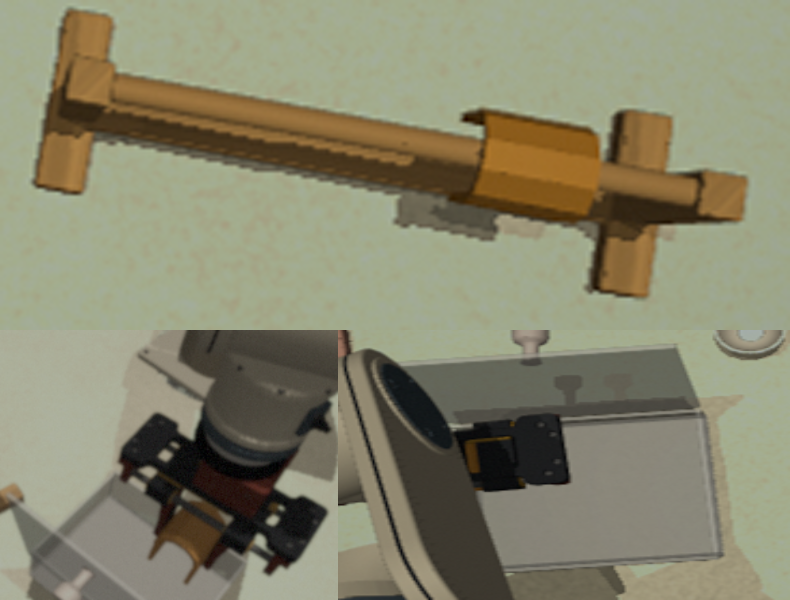

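The second wafer is held level, the tub is otherwise empty, and the rail and the first wafer are unchanged. On to the bar's left half.

Emit:
{"fn": "send_rows", "kwargs": {
  "deltas": [
    [[0, 0, -8], [0, 0, 0], 0.5],
    [[0, 0, -8], [0, 0, 0], 0.5],
    [[0, 0, -8], [0, 0, 0], 0.5],
    [[0, 0, -8], [0, 0, 0], 0.5],
    [[0, 0, -8], [0, 0, 0], 0.5]
  ]
}}

```text
time: 24.4
position: [0.5043, 0.2541, 0.3893]
orientation: [0.915, 0.403, -0.002, 0.0]
contact_force: [0.3, 0.3, -0.4]
gripper_width: 0.589
grip_force: 5.0
```

Emit:
{"fn": "send_rows", "kwargs": {
  "deltas": [
    [[0, 0, -8], [0, 0, 0], 0.5],
    [[0, 0, -8], [0, 0, 0], 0.5],
    [[0, 0, -8], [0, 0, 0], 0.5],
    [[0, 0, -8.1], [0, 0, 0], 0.5],
    [[0, 0, 0], [0, 0, 0], 0.5]
  ]
}}

```text
time: 24.9
position: [0.5044, 0.2541, 0.3896]
orientation: [0.77, 0.638, -0.002, -0.0]
contact_force: [0.2, 0.1, -0.2]
gripper_width: 0.59
grip_force: 5.0
```

Emit:
{"fn": "send_rows", "kwargs": {
  "deltas": [
    [[0, 0, 0], [-19, 5, 0], 0.5],
    [[0, 0, 0], [-37, 9.7, 0], 0.5],
    [[0, 0, 0], [-37, 9.7, 0], 0.5],
    [[0, 0, 0], [-37, 9.7, 0], 0.5],
    [[0, 0, 0], [-37, 9.7, 0], 0.5]
  ]
}}

```text
time: 25.4
position: [0.5164, 0.0807, 0.3904]
orientation: [0.771, 0.636, -0.001, -0.001]
contact_force: [0.0, -0.5, 0.1]
gripper_width: 0.593
grip_force: 5.0
```

Emit:
{"fn": "send_rows", "kwargs": {
  "deltas": [
    [[0, 0, 0], [-37, 9.7, 0], 0.5],
    [[0, 0, 0], [-37, 9.7, 0], 0.5],
    [[0, 0, 0], [-37, 9.7, 0], 0.5],
    [[0, 0, 0], [-37, 9.7, 0], 0.5],
    [[0, 0, 0], [-37, 9.7, 0], 0.5]
  ]
}}

```text
time: 25.9
position: [0.5296, -0.1102, 0.3904]
orientation: [0.772, 0.636, -0.001, -0.001]
contact_force: [0.6, -0.3, -1.3]
gripper_width: 0.593
grip_force: 5.0
```

Emit:
{"fn": "send_rows", "kwargs": {
  "deltas": [
    [[0, 0, 0], [-18.8, 4.5, 0], 0.5],
    [[0, 0, 0], [0, 0, 0], 0.5],
    [[0, 0, 0], [0, 0, 0], 0.5]
  ]
}}

```text
time: 26.2
position: [0.5306, -0.128, 0.3906]
orientation: [0.771, 0.637, -0.001, -0.001]
contact_force: [-0.3, 0.9, -0.3]
gripper_width: 0.593
grip_force: 5.0
```

Run:
```python
from h import *
go((.5303,-.1283,.123),(.9825,-.1862,0))
t=grab("top","t11");s=grab("scene","s11");s9=cv2.imread("pics/s9.png");t9=cv2.imread("pics/t9.png")
f=lambda a,b,x,y,w,h:round(float(cv2.absdiff(cv2.GaussianBlur(a,(5,5),0),cv2.GaussianBlur(b,(5,5),0))[y:y+h,x:x+w].max()),1)
print("left post/foot diff",f(t,t9,345,190,30,60),"near foot scene",f(s,s9,265,160,55,65), "tub ref",f(t,t9,240,150,60,40))
```

```text
turn [-0.1 -0.  -0.2] shift(new axes) [ -0.4  -0.3 104.6] | old axes [-4.000e-01 -1.000e-01  1.046e+02] gp now [ 0.5303 -0.1279  0.2276] w 0.59 t 26.2
left post/foot diff 63.0 near foot scene 84.0 tub ref 9.0
```

Run:
```python
from h import *
for n in("t9","t11"):
    im=cv2.imread(f"pics/{n}.png");m=cv2.inRange(cv2.cvtColor(im,cv2.COLOR_BGR2HSV),(8,90,40),(25,255,255))
    print(n)
    for r in range(188,262,4): print(r,''.join('#' if m[r,c] else '.' for c in range(340,580,2)))
```

```text
t9
188 ........................................................................................................................
192 ........................................................................................................................
196 ..........#######.......................................................................................................
200 ..........#######.......................................................................................................
204 .........########.......................................................................................................
208 .........########.......................................................................................................
212 .........##########.....................................................................................................
216 ........######################..........................................................................................
220 ........#################################....................................................
[... 2956 characters left out ...]
..................##..#######..............................................
244 ......#######...................................................#..###############......................................
248 ..........###.....................................................###################...................................
252 ......................................................##................#############...................................
256 ..........................................................##......................###...................................
260 ........................................................................................................................
```

Left foot and bar are unmoved; the differences come from the arm's shadow. Lowering.

Emit:
{"fn": "send_rows", "kwargs": {
  "deltas": [
    [[0, 0, 0], [-0.4, 0, 25], 0.5],
    [[0, 0, 0], [0, 0, 25], 0.5],
    [[0, 0, 0], [0, 0, 25], 0.5],
    [[0, 0, 0], [0, 0, 15], 0.5],
    [[0, 0, 0], [0, 0, 5], 0.5]
  ]
}}

```text
time: 26.8
position: [0.5303, -0.127, 0.2949]
orientation: [0.77, 0.638, -0.001, -0.001]
contact_force: [-0.3, 0.0, -0.3]
gripper_width: 0.588
grip_force: 5.0
```

Emit:
{"fn": "send_rows", "kwargs": {
  "deltas": [
    [[0, 0, 0], [0, 0, 0], 0.5],
    [[0, 0, 0], [0, 0, 2], 0.5],
    [[0, 0, 0], [0, 0, 2], 0.5],
    [[0, 0, 0], [0, 0, 2], 0.5],
    [[0, 0, 0], [0, 0, 0], 0.5]
  ]
}}

```text
time: 27.3
position: [0.5309, -0.1284, 0.2909]
orientation: [0.77, 0.638, 0.0, 0.0]
contact_force: [0.0, -0.2, -1.2]
gripper_width: 0.588
grip_force: 5.0
```

Run:
```python
from h import *
go((.5303,-.1283,.123),(.9825,-.1862,0));o=bot.get_obs();print(o["contact_force"])
```

```text
turn [ 0.  0. -0.] shift(new axes) [ 0.  -0.6  4.9] | old axes [ 0.  -0.6  4.9] gp now [ 0.531  -0.1285  0.1279] w 0.59 t 27.3
[ 0.04973525 -0.21405882 -1.18227456]
```

Emit:
{"fn": "send_rows", "kwargs": {
  "deltas": [
    [[0, 0, 0], [0, 0, 2], 0.5],
    [[0, 0, 0], [0, 0, 1.5], 0.5],
    [[0, 0, 0], [0, 0, 1], 0.5],
    [[0, 0, 0], [0, 0, 0], 0.5]
  ]
}}

```text
time: 27.7
position: [0.5309, -0.1284, 0.286]
orientation: [0.77, 0.638, -0.0, -0.0]
contact_force: [0.0, 1.5, -0.0]
gripper_width: 0.591
grip_force: 5.0
```

Emit:
{"fn": "send_rows", "kwargs": {
  "deltas": [
    [[0, 0, 0], [0, 0, 1], 0.5],
    [[0, 0, 0], [0, 0, 0], 0.5],
    [[0, 0, 0], [0, 0, 0], 0.5]
  ]
}}

```text
time: 28.0
position: [0.5311, -0.1284, 0.2855]
orientation: [0.77, 0.638, 0.0, 0.0]
contact_force: [-0.8, 0.1, 4.8]
gripper_width: 0.593
grip_force: 5.0
```

Emit:
{"fn": "send_rows", "kwargs": {
  "deltas": [
    [[0, 0, 0], [0, 0, 0], 0.36],
    [[0, 0, 0], [0, 0, 0], 0.3],
    [[0, 0, 0], [0, 0, 0], 0.2],
    [[0, 0, 0], [0, 0, 0], 0.2],
    [[0, 0, 0], [0, 0, 0], 0.2]
  ]
}}

```text
time: 28.5
position: [0.5309, -0.1284, 0.2851]
orientation: [0.77, 0.638, -0.0, -0.0]
contact_force: [0.4, 0.1, -0.3]
gripper_width: 0.796
grip_force: 0.0
```

Emit:
{"fn": "send_rows", "kwargs": {
  "deltas": [
    [[0, 0, 0], [0, 0, -10], 0.2],
    [[0, 0, 0], [0, 0, -25], 0.2],
    [[0, 0, 0], [0, 0, -35], 0.2],
    [[0, 0, 0], [0, 0, -40], 0.4],
    [[0, 0, 0], [0, 0, -40], 0.4]
  ]
}}

```text
time: 29.0
position: [0.5306, -0.1283, 0.4373]
orientation: [0.77, 0.638, -0.0, -0.0]
contact_force: [-0.4, 0.9, 0.1]
gripper_width: 0.655
grip_force: 0.0
```

Emit:
{"fn": "send_rows", "kwargs": {
  "deltas": [
    [[0, 0, 0], [0, 0, -40], 0.4],
    [[0, 0, 0], [0, 0, -35], 0.4],
    [[0, 0, 8], [0, 0, 0], 0.4],
    [[0, 0, 8], [0, 0, 0], 0.4],
    [[0, 0, 8], [0, 0, 0], 0.4]
  ]
}}

```text
time: 29.5
position: [0.5306, -0.1283, 0.5115]
orientation: [0.887, 0.461, 0.001, 0.0]
contact_force: [-1.0, 0.1, 0.2]
gripper_width: 0.599
grip_force: 0.0
```

Run:
```python
from h import *
go((.6459,.2146,.345),(-.0823,.9966,0));print(bot.get_obs()["q"].round(2))
```

```text
turn [ 0.1 -0.1 50.2] shift(new axes) [ 143.2 -332.3    3.5] | old axes [ 347.  -102.5    3.5] gp now [ 0.5308 -0.1284  0.3485] w 0.6 t 29.5
[-0.26  0.2   1.69  0.    1.25  0.35]
```

Emit:
{"fn": "send_rows", "kwargs": {
  "deltas": [
    [[0, 0, 8.4], [0, 0, 0], 0.4],
    [[0, 0, 8.4], [0, 0, 0], 0.4],
    [[0, 0, 8.4], [0, 0, 0], 0.4],
    [[0, 0, 8.4], [0, 0, 0], 0.4],
    [[0, 0, 8.4], [0, 0, 0], 0.4]
  ]
}}

```text
time: 30.0
position: [0.5306, -0.1283, 0.5109]
orientation: [0.994, 0.113, 0.0, 0.0]
contact_force: [-0.3, -0.9, 0.2]
gripper_width: 0.602
grip_force: 0.0
```

Emit:
{"fn": "send_rows", "kwargs": {
  "deltas": [
    [[0, 0, 8.2], [0, 0, 0], 0.4],
    [[0, 0, 0], [15.9, -36.9, 0], 0.4],
    [[0, 0, 0], [15.9, -36.9, 0], 0.4],
    [[0, 0, 0], [15.9, -36.9, 0], 0.4],
    [[0, 0, 0], [15.9, -36.9, 0], 0.4]
  ]
}}

```text
time: 30.5
position: [0.5812, 0.0256, 0.5111]
orientation: [0.999, 0.044, 0.0, 0.0]
contact_force: [-0.0, 0.1, 0.1]
gripper_width: 0.6
grip_force: 0.0
```

Emit:
{"fn": "send_rows", "kwargs": {
  "deltas": [
    [[0, 0, 0], [15.9, -36.9, 0], 0.4],
    [[0, 0, 0], [15.9, -36.9, 0], 0.4],
    [[0, 0, 0], [15.9, -36.9, 0], 0.4],
    [[0, 0, 0], [15.9, -36.9, 0], 0.4],
    [[0, 0, 0], [15.9, -36.9, 0], 0.4]
  ]
}}

```text
time: 31.0
position: [0.6441, 0.2167, 0.5111]
orientation: [0.999, 0.044, 0.0, -0.0]
contact_force: [0.8, 0.3, -0.2]
gripper_width: 0.597
grip_force: 0.0
```

Emit:
{"fn": "send_rows", "kwargs": {
  "deltas": [
    [[0, 0, 0], [0, 0, 0], 0.4],
    [[0, 0, 0], [0, 0, 0], 0.4]
  ]
}}

```text
time: 31.2
position: [0.6438, 0.2157, 0.5102]
orientation: [0.999, 0.045, -0.0, 0.0]
contact_force: [-0.7, 0.1, -0.5]
gripper_width: 0.599
grip_force: 0.0
```

Run:
```python
from h import *
go((.6468,.2146,.2245),(-.0823,.9966,0));print(bot.get_obs()["q"].round(2))
t=grab("top","t12");s=grab("scene","s12")
for n,im in(("t10",cv2.imread("pics/t10.png")),("t12",t)):
    m=cv2.inRange(cv2.cvtColor(im,cv2.COLOR_BGR2HSV),(8,90,40),(25,255,255))
    print(n)
    for r in range(188,268,6): print(r,''.join('#' if m[r,c] else '.' for c in range(340,580,3)))
```

```text
turn [0.  0.  0.5] shift(new axes) [  2.9   1.3 122.7] | old axes [  3.    1.3 122.7] gp now [0.6437 0.2156 0.3472] w 0.6 t 31.2
[ 0.31  0.41  1.4  -0.    1.33  1.79]
t10
188 ................................................................................
194 .......####.....................................................................
200 ......######....................................................................
206 ......#####.....................................................................
212 ......#######...................................................................
218 ......##################........................................................
224 .....##############################.............####...........###..............
230 .....#####.###################################...############.######............
236 ....#####.............#######################################.######............
242 ....#####........................###################################...###......
248 .......##...................................###############################
[... 754 characters left out ...]
....................
224 .....#############################..............####...........###..............
230 .....#####.###################################...############.######............
236 ....#####...........#########################################.######............
242 ....#####.....................######################################...###......
248 .......##...................................################################....
254 ...................................................#########################....
260 .............................................................######.............
266 .............................................................######.............
```

Both wafers hang on the bar and the rail hasn't moved. Now I'll regrip the knob.

Emit:
{"fn": "send_rows", "kwargs": {
  "deltas": [
    [[0, 0, 0], [3, 1.3, 30], 0.4],
    [[0, 0, 0], [0, 0, 30], 0.4],
    [[0, 0, 0], [0, 0, 30], 0.4],
    [[0, 0, 0], [0, 0, 20], 0.4],
    [[0, 0, 0], [0, 0, 12], 0.4]
  ]
}}

```text
time: 31.8
position: [0.6466, 0.2123, 0.3867]
orientation: [0.999, 0.043, -0.001, 0.0]
contact_force: [-0.2, -0.9, -0.3]
gripper_width: 0.601
grip_force: 0.0
```

Emit:
{"fn": "send_rows", "kwargs": {
  "deltas": [
    [[0, 0, 0], [0, 0, 0], 0.9],
    [[0, 0, 0], [0, 0, 0], 0.9],
    [[0, 0, 0], [0, 0, 0], 0.9],
    [[0, 0, 0], [0, 0, 0], 0.9],
    [[0, 0, 0], [0, 0, 0], 0.9]
  ],
  "force": 15
}}

```text
time: 32.3
position: [0.6476, 0.2141, 0.3897]
orientation: [0.999, 0.044, 0.001, -0.0]
contact_force: [0.7, 1.1, 4.1]
gripper_width: 0.309
grip_force: 15.0
```

Run:
```python
from h import *
go((.6468,.2146,.2245),(-.0823,.9966,0));print(bot.get_obs()["contact_force"])
t=np.linspace(1.75,0,26)
x=-160*np.cos(t)+41*np.sin(t);z=160*np.sin(t)+41*np.cos(t)
print(np.c_[np.diff(x),-np.diff(z)].round(1).tolist())
```

```text
turn [-0.  -0.2  0.4] shift(new axes) [-0.7 -0.5  2.2] | old axes [-0.7 -0.5  2.2] gp now [0.648  0.2143 0.2267] w 0.31 t 32.3
[0.72087814 1.07886997 4.07612996]
[[-10.7, -4.4], [-11.0, -3.7], [-11.2, -2.9], [-11.4, -2.1], [-11.5, -1.3], [-11.5, -0.5], [-11.6, 0.3], [-11.5, 1.1], [-11.4, 1.9], [-11.2, 2.7], [-11.0, 3.5], [-10.8, 4.2], [-10.4, 5.0], [-10.1, 5.7], [-9.6, 6.4], [-9.2, 7.0], [-8.7, 7.7], [-8.1, 8.3], [-7.5, 8.8], [-6.9, 9.3], [-6.2, 9.8], [-5.5, 10.2], [-4.8, 10.5], [-4.0, 10.8], [-3.3, 11.1]]
```

Emit:
{"fn": "send_rows", "kwargs": {
  "deltas": [
    [[0, 0, 0], [-10.7, 0, -4.4], 0.9],
    [[0, 0, 0], [-11, 0, -3.7], 0.9],
    [[0, 0, 0], [-11.2, 0, -2.9], 0.9],
    [[0, 0, 0], [-11.4, 0, -2.1], 0.9],
    [[0, 0, 0], [-11.5, 0, -1.3], 0.9]
  ]
}}

```text
time: 32.8
position: [0.592, 0.2095, 0.4055]
orientation: [0.999, 0.044, 0.003, -0.001]
contact_force: [3.6, 1.7, 10.4]
gripper_width: 0.308
grip_force: 15.0
```

Emit:
{"fn": "send_rows", "kwargs": {
  "deltas": [
    [[0, 0, 0], [-11.5, 0, -0.5], 0.9],
    [[0, 0, 0], [-11.6, 0, 0.3], 0.9],
    [[0, 0, 0], [-11.5, 0, 1.1], 0.9],
    [[0, 0, 0], [-11.4, 0, 1.9], 0.9],
    [[0, 0, 0], [-11.2, 0, 2.7], 0.9]
  ]
}}

```text
time: 33.3
position: [0.5346, 0.2046, 0.4004]
orientation: [0.999, 0.044, 0.003, -0.001]
contact_force: [-2.6, 1.6, 16.1]
gripper_width: 0.312
grip_force: 15.0
```

Emit:
{"fn": "send_rows", "kwargs": {
  "deltas": [
    [[0, 0, 0], [-11, 0, 3.5], 0.9],
    [[0, 0, 0], [-10.8, 0, 4.2], 0.9],
    [[0, 0, 0], [-10.4, 0, 5], 0.9],
    [[0, 0, 0], [-10.1, 0, 5.7], 0.9],
    [[0, 0, 0], [-9.6, 0, 6.4], 0.9]
  ]
}}

```text
time: 33.8
position: [0.4815, 0.2001, 0.3738]
orientation: [0.999, 0.044, -0.0, -0.001]
contact_force: [-6.3, 5.4, 10.2]
gripper_width: 0.31
grip_force: 15.0
```

Emit:
{"fn": "send_rows", "kwargs": {
  "deltas": [
    [[0, 0, 0], [-9.2, 0, 7], 0.9],
    [[0, 0, 0], [-8.7, 0, 7.7], 0.9],
    [[0, 0, 0], [-8.1, 0, 8.3], 0.9],
    [[0, 0, 0], [-7.5, 0, 8.8], 0.9],
    [[0, 0, 0], [-6.9, 0, 9.3], 0.9]
  ]
}}

```text
time: 34.3
position: [0.4412, 0.1968, 0.3315]
orientation: [0.999, 0.044, -0.001, -0.001]
contact_force: [-4.6, 9.3, 4.5]
gripper_width: 0.31
grip_force: 15.0
```

Run:
```python
from h import *
go((.415,.196,.116),(-.0823,.9966,0));print(bot.get_obs()["contact_force"])
```

```text
turn [-0.1  0.1  0.3] shift(new axes) [-26.1  -1.4  52.5] | old axes [-26.1  -1.4  52.6] gp now [0.441  0.1972 0.1685] w 0.31 t 34.3
[-4.63233668  9.29015551  4.4756537 ]
```

Emit:
{"fn": "send_rows", "kwargs": {
  "deltas": [
    [[0, 0, 0], [-6.2, -0.5, 9.8], 0.9],
    [[0, 0, 0], [-5.5, -0.5, 10.2], 0.9],
    [[0, 0, 0], [-4.8, 0, 10.5], 0.9],
    [[0, 0, 0], [-4, 0, 10.8], 0.9],
    [[0, 0, 0], [-3.3, 0, 8], 0.9]
  ]
}}

```text
time: 34.8
position: [0.4181, 0.1952, 0.2818]
orientation: [0.999, 0.044, 0.0, -0.001]
contact_force: [1.2, 4.8, 1.0]
gripper_width: 0.313
grip_force: 15.0
```

Emit:
{"fn": "send_rows", "kwargs": {
  "deltas": [
    [[0, 0, 0], [0, 0, 2], 0.9],
    [[0, 0, 0], [0, 0, 1], 0.9],
    [[0, 0, 0], [0, 0, 0], 0.9]
  ]
}}

```text
time: 35.1
position: [0.4177, 0.1952, 0.2788]
orientation: [0.999, 0.044, -0.001, -0.0]
contact_force: [-3.4, 6.4, -0.9]
gripper_width: 0.314
grip_force: 15.0
```

Run:
```python
from h import *
go((.415,.196,.116),(-.0823,.9966,0));print(bot.get_obs()["contact_force"])
```

```text
turn [-0.1  0.1  0.3] shift(new axes) [-2.7 -1.  -0.2] | old axes [-2.7 -1.  -0.2] gp now [0.4174 0.1953 0.1158] w 0.31 t 35.1
[-3.40162363  6.44872362 -0.88209441]
```

Emit:
{"fn": "send_rows", "kwargs": {
  "deltas": [
    [[0, 0, 0], [0, 0, 2], 0.9],
    [[0, 0, 0], [0, 0, 1], 0.9],
    [[0, 0, 0], [0, 0, 0], 0.9]
  ]
}}

```text
time: 35.4
position: [0.4179, 0.1952, 0.277]
orientation: [0.999, 0.044, -0.001, -0.0]
contact_force: [-6.9, 3.8, 16.2]
gripper_width: 0.305
grip_force: 15.0
```

Emit:
{"fn": "send_rows", "kwargs": {
  "deltas": [
    [[0, 0, 0], [0, 0, 1], 0.9],
    [[0, 0, 0], [0, 0, 1], 0.9],
    [[0, 0, 0], [0, 0, 0], 0.9]
  ]
}}

```text
time: 35.7
position: [0.4184, 0.1953, 0.2755]
orientation: [0.999, 0.044, 0.0, -0.001]
contact_force: [-6.2, 3.4, 19.3]
gripper_width: 0.309
grip_force: 15.0
```

Emit:
{"fn": "send_rows", "kwargs": {
  "deltas": [
    [[0, 0, 0], [0, 0, 0], 0.5],
    [[0, 0, 0], [0, 0, 0], 0.4],
    [[0, 0, 0], [0, 0, 0], 0.4],
    [[0, 0, 0], [0, 0, -15], 0.4],
    [[0, 0, 0], [0, 0, -30], 0.4]
  ]
}}

```text
time: 36.2
position: [0.4179, 0.1943, 0.3175]
orientation: [0.999, 0.044, -0.003, 0.001]
contact_force: [0.4, 0.5, 0.3]
gripper_width: 0.6
grip_force: 0.0
```

Emit:
{"fn": "send_rows", "kwargs": {
  "deltas": [
    [[0, 0, 0], [0, 0, 0], 1],
    [[0, 0, 0], [0, 0, 0], 1],
    [[0, 0, 0], [0, 0, 0], 1],
    [[0, 0, 0], [0, 0, 0], 1],
    [[0, 0, 0], [0, 0, 0], 1]
  ]
}}

```text
time: 36.7
position: [0.4186, 0.1946, 0.3181]
orientation: [0.999, 0.044, -0.001, 0.0]
contact_force: [-0.6, 0.5, -0.6]
gripper_width: 0.187
grip_force: 0.0
```

Emit:
{"fn": "send_rows", "kwargs": {
  "deltas": [
    [[0, 0, 0], [0, 0, 0], 1],
    [[0, 0, 0], [0, 0, 6], 1],
    [[0, 0, 0], [0, 0, 4], 1],
    [[0, 0, 0], [0, 0, 0], 1]
  ]
}}

```text
time: 37.1
position: [0.4186, 0.1946, 0.308]
orientation: [0.999, 0.044, -0.001, 0.0]
contact_force: [-1.0, -0.1, -0.8]
gripper_width: 0.003
grip_force: 0.0
```

Emit:
{"fn": "send_rows", "kwargs": {
  "deltas": [
    [[0, 0, 0], [0, 0, 2], 1],
    [[0, 0, 0], [0, 0, 1], 1],
    [[0, 0, 0], [0, 0, 0], 1]
  ]
}}

```text
time: 37.4
position: [0.4189, 0.1948, 0.3066]
orientation: [0.999, 0.044, -0.0, -0.0]
contact_force: [-2.5, -2.0, 11.2]
gripper_width: 0.01
grip_force: 5.6
```

Emit:
{"fn": "send_rows", "kwargs": {
  "deltas": [
    [[0, 0, 0], [0, 0, 1], 1],
    [[0, 0, 0], [0, 0, 1], 1],
    [[0, 0, 0], [0, 0, 0], 1]
  ]
}}

```text
time: 37.7
position: [0.4189, 0.1948, 0.3062]
orientation: [0.999, 0.044, 0.0, -0.0]
contact_force: [-10.0, -4.0, 34.0]
gripper_width: 0.008
grip_force: 16.9
```

Emit:
{"fn": "send_rows", "kwargs": {
  "deltas": [
    [[0, 0, 0], [0, 0, -10], 1],
    [[0, 0, 0], [0, 0, -35], 1],
    [[0, 0, 0], [0, 0, -40], 1],
    [[0, 0, 0], [-20, -35, -20], 1],
    [[0, 0, 0], [-20, -35, 0], 1]
  ]
}}

```text
time: 38.2
position: [0.3735, 0.2616, 0.4122]
orientation: [0.999, 0.043, 0.003, -0.002]
contact_force: [-0.2, 2.2, 0.0]
gripper_width: 0.004
grip_force: 0.0
```

Emit:
{"fn": "send_rows", "kwargs": {
  "deltas": [
    [[0, 0, 0], [-10, -38, 0], 1],
    [[0, 0, 0], [-10, -38, 0], 1],
    [[0, 0, 0], [0, -38, 0], 1],
    [[0, 0, 0], [0, -38, 0], 1],
    [[0, 0, 0], [0, -38, 0], 1]
  ]
}}

```text
time: 38.7
position: [0.3356, 0.45, 0.409]
orientation: [0.999, 0.044, 0.0, -0.0]
contact_force: [1.0, 0.4, 0.4]
gripper_width: 0.007
grip_force: 0.0
```

Emit:
{"fn": "send_rows", "kwargs": {
  "deltas": [
    [[0, 0, 0], [0, -38, 0], 1],
    [[0, 0, 0], [0, -38, 0], 1],
    [[0, 0, 0], [0, 0, 0], 1],
    [[0, 0, 0], [0, 0, 0], 1]
  ]
}}

```text
time: 39.1
position: [0.329, 0.5244, 0.4083]
orientation: [0.999, 0.045, -0.0, 0.0]
contact_force: [-0.0, -0.5, 0.1]
gripper_width: 0.006
grip_force: 0.0
```

Run:
```python
from h import *
t=grab("top","t13");s=grab("scene","s13")
cv2.imwrite("pics/c13.png",np.vstack([cv2.resize(t[120:320,170:580],(780,380),interpolation=cv2.INTER_CUBIC)[:300*2],cv2.resize(s[40:340,180:500],(235,220))if 0 else np.hstack([cv2.resize(s[50:230,190:370],(220,220)),cv2.resize(s[150:350,315:515],(220,220)),np.zeros((220,340,3),np.uint8)])]))
go((.4,.4,.3))
```

```text
turn [ 0.1  0.  -0. ] shift(new axes) [ 59.5 128.9 -54.4] | old axes [ 59.5 129.  -54.3] gp now [0.3293 0.523  0.2456] w 0.01 t 39.2
```

View pics/c13.png

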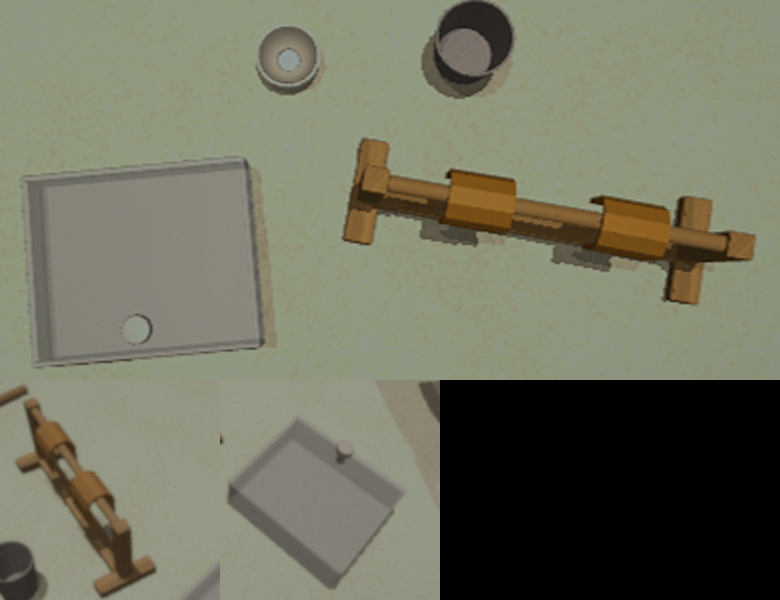

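The view shows the tub empty with its lid flush and the knob at crop (136,328). Both wafers hang astride the bar at (480,200) and (633,228), and the cup and bowl stand where they were. Handing in.

```bash
python3 -c "
from rig import bot
print(bot.sign_off())"
```

```text
the job is handed in; nothing more can be done
None
```

Job handed in at about 39 s: both wafers found in the tub hang astride the bar, the lid is shut, and in the last camera view the cup and bowl stand where they were; the verdict was not reported back.

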